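# Pack and lock the returned-parts box at the service counter

## Robot

A 7-joint arm with a two-finger parallel gripper is mounted at the origin on the work surface. World frame = base frame: x ahead of the robot, y to its left, z up, the work surface at z = 0. Lengths are in m, angles in degrees, forces in N, time in s.
With the tool pointing down it reaches from about 0.425 to 0.875 m from the base axis. Payload 4.7 kg.
Tool frame: the origin (TCP) lies midway between the tips of the shut fingers; the grasp point (between the pads) lies 19 mm behind it (env.tcp_to_grasp is the distance from the TCP to the grasp point, in m); z points along the fingers, x is the direction in which the jaws open and shut, and the axes are right-handed (so a half turn about z gives the same grasp; the last joint's range is limited). The gripper opens to 87 mm and grips with 3 to 60 N. Pads are 19 mm wide; open, the fingers measure 117 mm over their backs; the gripper's body (75 mm by 190 mm) begins 51 mm behind the grasp point.
Start: joints at [72.313, 18.392, -4.016, 83.108, 1.295, 78.541, -3.26], TCP at [0.206, -0.616, 0.223] pointing down, gripper open.
Joint ranges: [-163.93, 163.93], [-17.29, 119.83], [-79.2, 71.16], [3.27, 140.29], [-89.18, 269.18], [5.43, 117.66], [-154.24, 154.24]. Speed limits (degrees/s): [147.25, 147.25, 180, 180, 180, 180, 180].

## Interface

Orientations are given as [roll, pitch, yaw] about the fixed x, y, z axes, in that order (R = Rz(yaw) Ry(pitch) Rx(roll)).
In Python, from cell import env, viewer gives the robot as it stands.
- The arm moves only by the shell command python3 -m pendant 'ROWS' [OPENING] [FORCE]. ROWS is JSON, a list of rows, each a list of 6 numbers: the shift along the tool's x, y, z each as a share of 0.1 m, from -1 to 1, then the turn, a rotation vector about the tool's x, y, z each as a share of 90 degrees, from -1 to 1. A call has exactly 8 rows; each row is the pose to reach, as a shift and turn from the pose commanded when the call began, along the tool's axes at that moment; what a row does not reach only later rows make up. A row lasts 1/8 s, in which the tool goes at most 62.5 mm and 10.7 degrees, less where a joint would pass 70% of its speed; a pose out of reach is approached as far as the arm can. A call with a number of a shift or a turn outside -1 to 1 is refused whole. A call with a gripper value outside its range is refused whole. OPENING is the finger opening in mm, from 0 to 87, set as the call begins (- or left out, the last holds). The fingers move at their own pace and stop on an object; FORCE is the grip in N (left out, the last holds). Time passes only in rows, so rows that repeat a pose let the fingers close, or fill a call up. It gives the time, the measured TCP pose, the force and the opening at its end, in the units of the state.
- env.get_obs(): the state, without advancing time (a new reading comes with each control period).
- viewer.read_camera(name): name is "scene" or "top" or "wrist"; returns a dict with "frame" (420x560x3 uint8, red, green, blue), "fx", "fy", "cx", "cy" (pixels), "k1" (the pictures are not rectified: a ray, as slopes to the right and down, at radius r is drawn at 1 + k1 r^2 times it, then the intrinsics apply), "view" (4x4, takes a point from world to camera coordinates); the wrist camera has in their place "hand_eye" (4x4, takes a point from camera to tool coordinates, whose origin is the TCP and whose axes are the tool frame's). Camera axes: x right, y down, z forward; pixel columns grow to the right and rows downward; lengths in m; the calibration is good to about 2 mm. A picture is of the moment at which its call begins: read the wrist's pose just before it. There is no depth.
- env.sign_off(): hands the job in, once; it reports no verdict.
The state is a dict: "time_s": time; "qpos": joint angles; "joint_velocities": joint speeds; "effort": joint torques, N m; "tool_pos": TCP position; "tool_rot": TCP orientation; "force": force on the tool from outside, world axes, zero at the start; "wrist_torque": the same for the moment, N m; "grip_width": finger opening in m.
Only numpy, scipy, OpenCV 4.12 (cv2) and the standard library are available. Lean on these libraries where they do the work, as an engineer would, in place of code of your own. Each camera call takes 0.05 s, during which the arm holds its last target.

## Task

Lock up the returned parts in the red box on the counter. First pull up the spring knob of the yellow bar, swing the bar clear of the box to its other hole and let the pin snap fully in; then put every returned part on the counter into the box and lower the lid closed without slamming it; last pull the knob again, swing the bar back over the closed lid and let the pin snap fully into its first hole. Leave the other things on the counter where they are.

Things in the scene. Friction and masses are not known exactly. Their poses are not given: they have to be found in the camera images.
- bin: Red open-topped steel box fixed to the counter, with the index plate on its right. Origin: on the counter under the centre of the box. Outer size 240 (x) by 236 (y) by 75 (z) mm, walls and floor 5 mm thick (inside 230 by 226 by 70 mm deep). The lid is hinged along the +y side. On the -y side stands a steel index plate on a pedestal, 165 (x) by 120 (y) mm, centred at x 0, y -200 mm, its top 84 mm above the counter, with two holes; the yellow bar turns on it.
- bin_floor (a point): Centre of the box's inner floor, 5 mm above the counter.
- pivot (a point): Axis of the yellow bar (vertical), at the level of the index plate's top (84 mm above the counter); at x 0, y -165 mm of the box frame.
- hole_lock (a point): Mouth of the pin hole in which the bar lies across the box ('lock', bar joint 0), on the index plate's top: x +55, y -236 mm in the box frame. 15 mm wide for the 12 mm round-nosed pin. 90 mm from the pivot.
- hole_clear (a point): Mouth of the other pin hole ('clear', bar joint 1.31 rad), on the index plate's top: x -55, y -236 mm in the box frame. 90 mm from the pivot.
- bar (a joint): Angle of the flat yellow bar (12 mm thick, underside 93 mm above the counter) about the pivot, rad: 0 = its finger points over the box (pin hole 'lock'), 1.31 = its finger lies beside the box (pin hole 'clear'). It grows clockwise seen from above; stops at -0.08 and 1.39. It turns lightly, but only while the pin is pulled up out of the holes; it stays where it is left. With the finger over the box the lid cannot close.
- bar_tip (a point): Tip of the bar's locking finger, 105 mm from the pivot, 24 mm wide; locked it reaches 58 mm in over the lid, 7.5 mm above it.
- plunger (a joint): How far the spring plunger in the bar's other arm is pulled straight up, m: 0 = pin fully home in a hole, about 0.010 = the nose of the pin rests on the plate's top between holes, 0.022 = end of travel. Above 0.011 the pin is free of the holes. The spring pushes it down with 5 N at 0 and 10 N at 0.022. Released within about 4 mm of a hole, the round nose centres itself and snaps in.
- knob (a point): Grip centre of the plunger's black round knob: 30 mm diameter, gripped over 26 mm of height (13 mm above and below this point), with a 36 mm cap on top reaching 21 mm above this point. The bar's upper face is 18 mm below this point while the pin is home. 123 mm above the counter with the pin home. It moves with the bar, 90 mm from the pivot.
- lid (a joint): Angle of the lid, rad: 0 = closed flat on the box, about 1.57 = upright, up to 1.95 open. Stiff hinge: it stays at any angle and needs about 3 to 5 N at its free edge to move. Panel 240 by 236 by 10 mm, with a black bar handle 70 mm long along x, 23 mm proud of the outer face, centred 55 mm to the -x side of the middle and 30 mm from the free edge.
- lid_edge (a point): Middle of the lid's free edge, on its outer (upper when closed) face, 236 mm from the hinge. The lid's own frame equals the box's frame when it is closed.
- lid_hinge (a point): Middle of the lid's hinge axis (parallel to the box's x axis), on the lid's inner face, 75 mm above the counter at y +118 mm of the box frame.
- jar_mid (a point): Returned part, perhaps absent: clear jar of steel fittings with a brass cap, upright round, 52 mm diameter, 62 mm high. Its centre; z along its axis.
- carton_mid (a point): Returned part, perhaps absent: brown cardboard carton 50 by 50 by 60 (z) mm. Its centre.
- filter_mid (a point): Returned part, perhaps absent: white round filter canister with a blue band and a dark top, 54 mm diameter, 64 mm high. Its centre; z along its axis.
- relay_mid (a point): Returned part, perhaps absent: black block-shaped relay with an orange top, 52 (x) by 48 (y) by 58 (z) mm. Its centre.
- stapler: Black stapler 140 mm long, 52 mm high; stays where it is. Origin on the counter under its middle.
- stamp: Rubber stamp, black base 60 by 38 mm with a wooden knob, 87 mm high; stays where it is. Origin on the counter under its middle.
- cutter: Yellow box cutter, 125 by 22 by 12 mm, lying among the returned parts; stays where it is. Origin on the counter under its middle.
- calculator: Black calculator 130 by 85 by 20 mm; stays where it is. Origin on the counter under its middle.
- mug: White mug 76 mm diameter, 85 mm high; stays where it is. Origin on the counter under its middle.
Things that resemble listed ones, but are neither listed nor needed, are in the scene too. What is meant by the part that bears carton_mid is not green, and is the smaller of those in its own colour.

How it is judged:
By the outcome, as a careful person would: the job done as asked, in the order asked, and still so for the second after the job is handed in, with the robot touching nothing.
Of jar, carton, filter, relay only 2 to 3 are there at a start; the rules pass over those that are not, and their reading is None.
At some moment in a run one of jar, carton, filter, relay may be knocked a few centimetres aside while the robot is not near it.
Once in a run the grip may slacken for a moment while it holds something.
It also fails if it takes over 210 s, if anything falls off the work surface, if the arm or the gripper's body presses on something with over 40 N, if the wrist force passes 120 N, or if a joint passes its speed limit or range.

## Working session

There is one attempt and no reset: what is moved stays moved. The work goes in short steps, Python scripts to look and compute and a shell command to move; the robot and the scene stay as the last step left them, time stands still between calls to the robot, and variables do not carry over. Pictures are saved under pics/ and viewed, and the job is handed in when it is done.

```bash
ls; mkdir -p pics
python3 - <<'E'
from cell import env, viewer
import cv2
print(env.get_obs())
for n in ["scene","top","wrist"]:
    d=viewer.read_camera(n); print(n,{k:v for k,v in d.items() if k!="frame"})
    cv2.imwrite(f"pics/a_{n}.png",d["frame"][:,:,::-1])
E
```

```text
pics
{'time_s': 0.0, 'qpos': array([72.31366823, 18.43872327, -4.01572256, 83.17441011,  1.29665311,
       78.54140101, -3.26036142]), 'joint_velocities': array([-6.12176865e-02,  8.60020956e-02,  5.84995217e-02, -7.82862334e-02,
        1.16424502e-01,  1.02716589e-01,  3.80127053e-05]), 'effort': array([-6.39753507e-04, -4.91274047e+01, -4.04133741e-01, -3.12528992e+01,
       -6.39001513e-02,  4.35206573e-02,  1.69535642e-04]), 'tool_pos': array([ 0.20595347, -0.61592496,  0.22146968]), 'tool_rot': array([ 1.79992666e+02,  1.09197656e-01, -7.15037866e+01]), 'force': array([ 0.69804454,  0.69839671, -0.0469365 ]), 'wrist_torque': array([-0.01409517, -0.01883054, -0.03266818]), 'grip_width': 0.08675841013905543}
scene {'fx': 444.7526563568758, 'fy': 444.7526563568758, 'cx': 278.81876262080624, 'cy': 218.52777616255307, 'k1': -0.12211413380061009, 'view': array([[-0.50451851,  0.86339367, -0.00352653,  0.26847415],
       [ 0.74667418,  0.43425611, -0.50388421, -0.32159563],
       [-0.43351903, -0.25685208, -0.86376401,  1.64216074],
       [ 0.        ,  0.        ,  0.        ,  
[... 190 characters left out ...]
0.00689382, -0.03718038],
       [-0.99088215, -0.01391993, -0.13401042,  0.53042872],
       [ 0.13409167, -0.00507354, -0.99095594,  1.04419541],
       [ 0.        ,  0.        ,  0.        ,  1.        ]])}
wrist {'fx': 309.8520705756856, 'fy': 309.8520705756856, 'cx': 272.80533562070616, 'cy': 207.8934484218155, 'k1': 0.011223149691443498, 'hand_eye': array([[ 9.99998617e-01,  9.60255104e-04,  1.35801510e-03,
        -1.03785569e-04],
       [-1.32054425e-03,  9.54792292e-01,  2.97270810e-01,
        -8.17225211e-02],
       [-1.01116654e-03, -2.97272193e-01,  9.54792240e-01,
        -1.61552505e-01],
       [ 0.00000000e+00,  0.00000000e+00,  0.00000000e+00,
         1.00000000e+00]])}
```

View pics/a_scene.png

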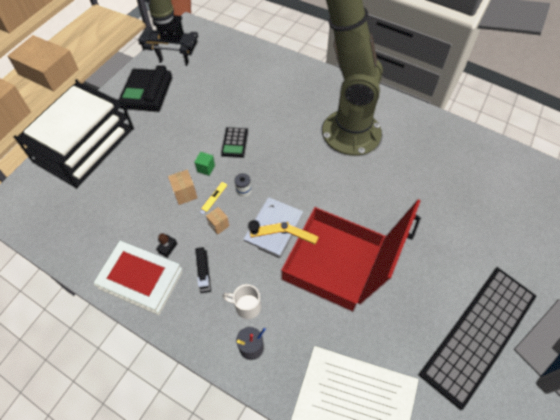

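View pics/a_top.png

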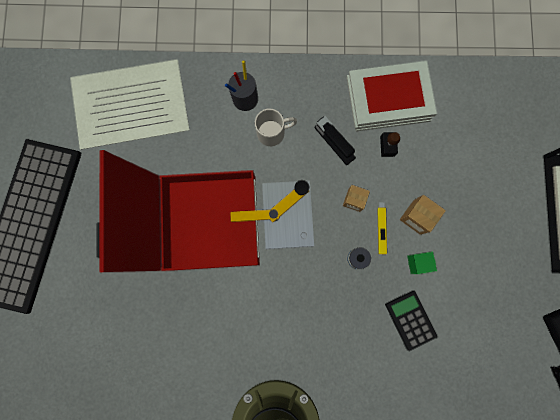

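View pics/a_wrist.png

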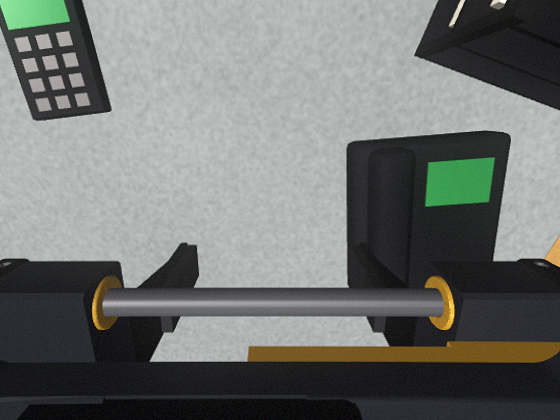

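```bash
cat > h.py <<'E'
import numpy as np, cv2, sys
from scipy.spatial.transform import Rotation as R
from cell import env, viewer
def wview(d,o):
    T=np.eye(4); T[:3,:3]=R.from_euler('xyz',o['tool_rot'],degrees=True).as_matrix(); T[:3,3]=o['tool_pos']
    return np.linalg.inv(T@d['hand_eye'])
def cam(n,save=None):
    o=env.get_obs(); d=viewer.read_camera(n)
    if n=='wrist': d['view']=wview(d,o)
    if save: cv2.imwrite(save,d['frame'][:,:,::-1])
    return d
def ray(d,u,v):
    K=np.array([[d['fx'],0,d['cx']],[0,d['fy'],d['cy']],[0,0,1.]])
    xy=cv2.undistortPoints(np.array([[[u,v]]],float),K,np.array([d['k1'],0,0,0,0.]))[0,0]
    V=d['view']; c=-V[:3,:3].T@V[:3,3]; r=V[:3,:3].T@np.array([xy[0],xy[1],1]); return c,r/np.linalg.norm(r)
def atz(d,u,v,z):
    c,r=ray(d,u,v); return c+r*(z-c[2])/r[2]
def tri(*obs):
    A=np.zeros((3,3));b=np.zeros(3)
    for d,u,v in obs:
        c,r=ray(d,u,v);M=np.eye(3)-np.outer(r,r);A+=M;b+=M@c
    p=np.linalg.solve(A,b)
    return p,[float(np.linalg.norm((np.eye(3)-np.outer(r,r))@(p-c))*1000) for c,r in [ray(*o) for o in obs]]
def proj(d,p):
    V=d['view'];q=V[:3,:3]@np.asarray(p,float)+V[:3,3];x=q[:2]/q[2];x=x*(1+d['k1']*(x@x));return np.array([d['fx']*x[0]+d['cx'],d['fy']*x[1]+d['cy']])
def crop(d,u0,v0,u1,v1,s,f):
    im=cv2.resize(d['frame'][v0:v1,u0:u1,::-1],None,fx=s,fy=s,interpolation=cv2.INTER_CUBIC)
    for k in range((u0//10+1)*10,u1,10):
        cv2.line(im,((k-u0)*s,0),((k-u0)*s,12 if k%50==0 else 5),(255,255,255),1)
        if k%20==0: cv2.putText(im,str(k),((k-u0)*s-8,22),0,.35,(0,0,255),1)
    for k in range((v0//10+1)*10,v1,10):
        cv2.line(im,(0,(k-v0)*s),(5,(k-v0)*s),(255,255,255),1)
        if k%20==0: cv2.putText(im,str(k),(6,(k-v0)*s+4),0,.35,(0,0,255),1)
    cv2.imwrite(f,im)
E
python3 - <<'E'
from h import *
t=cam('top'); s=cam('scene')
crop(t,330,170,450,280,6,'pics/b_t.png')
crop(t,90,145,320,280,3,'pics/b_t2.png')
crop(s,160,140,290,245,6,'pics/b_s.png')
crop(s,240,180,430,315,4,'pics/b_s2.png')
E
```

```text
(no output)
```

View pics/b_t.png

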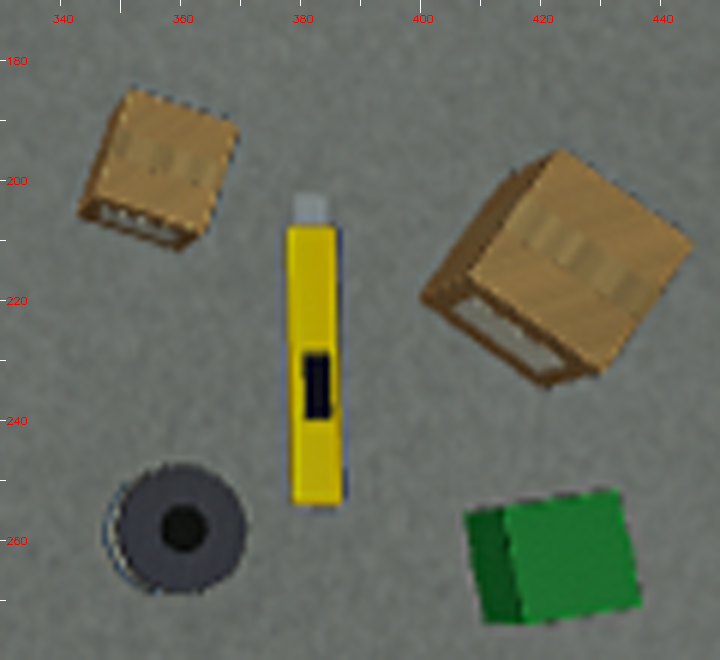

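View pics/b_t2.png

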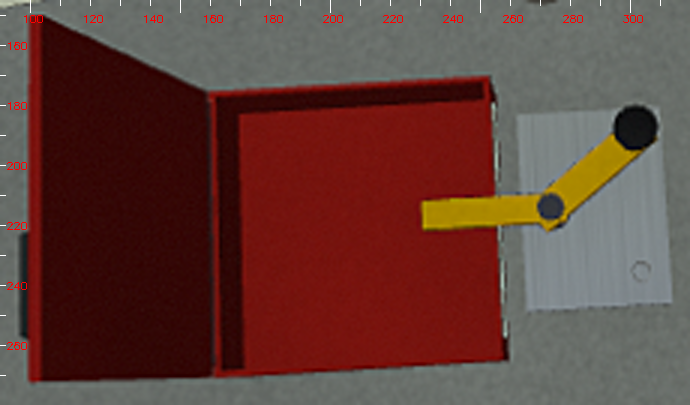

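View pics/b_s.png

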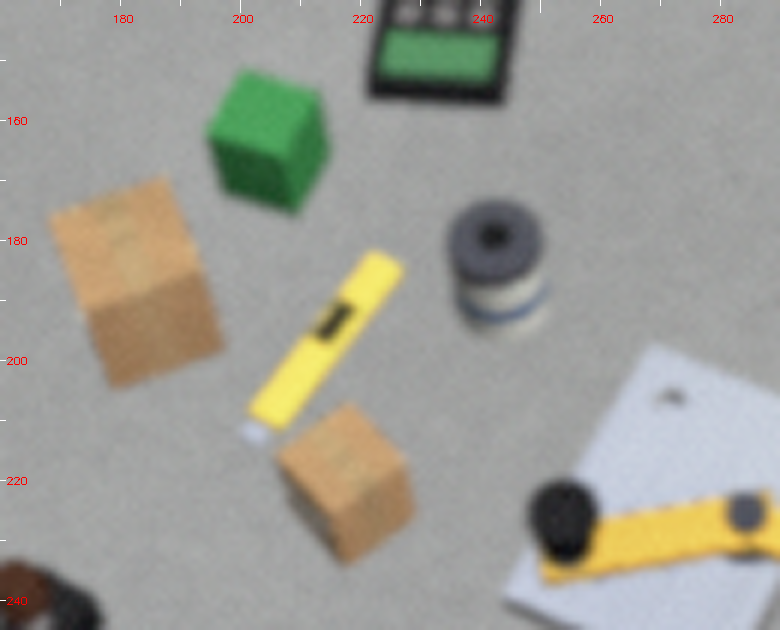

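View pics/b_s2.png

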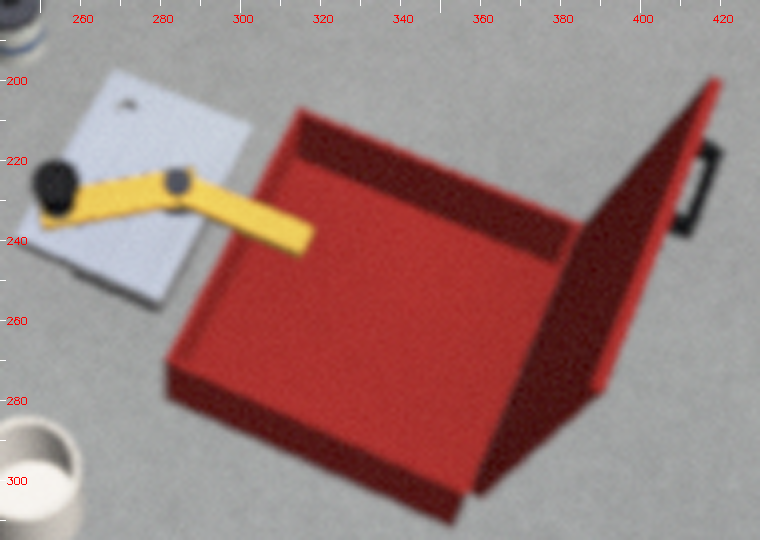

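Run:
```python
from h import *
from scipy.optimize import least_squares
t=cam('top'); s=cam('scene')
B=[(t,120,-118,75,253.7,170.7),(t,-120,-118,75,259.3,265),(t,-120,118,75,161.7,270.3),(t,120,118,75,160,176),
(t,82.5,-140,84,262.3,183.3),(t,82.5,-260,84,310,180.7),(t,-82.5,-260,84,314,245.7),(t,-82.5,-140,84,265.7,248.3),(t,-55,-236,84,303.5,235),
(s,-120,-118,75,315.2,206.7),(s,120,-118,75,282,270.5),(s,-120,118,75,385,236),(s,-82.5,-260,84,268.7,197),(s,-82.5,-140,84,303,211.7),(s,82.5,-140,84,280,256),(s,82.5,-260,84,245,241)]
def pt(p,x,y,z):
    c,q=np.cos(p[2]),np.sin(p[2]);return np.array([p[0]+c*x-q*y,p[1]+q*x+c*y,p[3]+z])
def f(p): return np.concatenate([proj(b[0],pt(p,b[1]/1e3,b[2]/1e3,b[3]/1e3))-b[4:] for b in B])
r=least_squares(f,[.55,.2,0,0],loss='soft_l1')
print(r.x, np.degrees(r.x[2])); print(f(r.x).reshape(-1,2).round(1))
p=r.x
for n,l in dict(pivot=(0,-.165,.084),lock=(.055,-.236,.084),clear=(-.055,-.236,.084)).items(): print(n,pt(p,*l).round(4))
print('knobcap',tri((t,301.5,187.5),(s,254,224)))
# filter top: top(359.8,257.5), scene (241,180)
print('filter',tri((t,360,257.7),(s,240.7,180)))
# carton top corners in top & scene
T=[(352,185),(369,191),(363,209),(346.5,204)]
# scene corners top: back (218,207) right(228,217) front(217,226.5) left (206,216)
S=[(205.5,216),(217.5,207),(228,217),(217,227)]
print(atz(t,358,197.3,.06),atz(s,217.2,216.5,.06))
for a in T: print(atz(t,*a,.06).round(4))
for a in S: print(atz(s,*a,.06).round(4))
# lid edge top corners
print('lid', tri((t,100,151.5),(s,391,277)),tri((t,100,271),(s,419,199)))
```

```text
[ 0.50867725  0.17695054  0.07552494 -0.00793204] 4.327260319752243
[[-1.  -0.2]
 [-1.7 -0.4]
 [ 0.5  0.3]
 [ 0.3 -0.1]
 [-0.5  0.3]
 [-0.9  0.1]
 [-0.4  0.1]
 [-0.3  0.5]
 [-0.2  0.3]
 [-1.2  0.2]
 [-1.2 -0.3]
 [-0.2 -0.3]
 [-0.4  0.9]
 [-0.1  0.3]
 [-0.4 -0.6]
 [-1.4 -1.5]]
pivot [0.5211 0.0124 0.0761]
lock [ 0.5813 -0.0542  0.0761]
clear [ 0.4716 -0.0625  0.0761]
knobcap (array([ 0.57957807, -0.05477333,  0.14211718]), [0.14610287445931877, 0.14610287445931797])
filter (array([ 0.41961337, -0.20898561,  0.05530028]), [2.0488504796349014, 2.048850479634865])
[ 0.57262978 -0.20263182  0.06      ] [ 0.57728903 -0.19705816  0.06      ]
[ 0.6045 -0.1875  0.06  ]
[ 0.5895 -0.231   0.06  ]
[ 0.5425 -0.2151  0.06  ]
[ 0.5548 -0.1731  0.06  ]
[ 0.5943 -0.23    0.06  ]
[ 0.5478 -0.216   0.06  ]
[ 0.5617 -0.1667  0.06  ]
[ 0.6088 -0.1763  0.06  ]
lid (array([0.61372332, 0.35067443, 0.30349247]), [0.3397529266682412, 0.3397529266681312]) (array([0.37992084, 0.32976096, 0.3086997 ]), [0.8956138408813042, 0.8956138408811981])
```

```bash
python3 -m pendant '[[-0.2,-0.2,0,0,0,-0.1],[-0.3,-0.4,0,0,0,-0.22],[-0.5,-0.6,0,0,0,-0.34],[-0.7,-0.8,0,0,0,-0.46],[-0.8,-1,0,0,0,-0.58],[-0.8,-1,0,0,0,-0.7],[-0.8,-1,0,0,0,-0.794],[-0.8,-1,0,0,0,-0.794]]' 87 40
```

```text
time_s: 1.35
tool_pos: [0.2756, -0.5088, 0.2226]
tool_rot: [180.0, -0.0, -0.1]
force: [-0.8, 0.6, -0.9]
grip_width: 0.0872
```

```bash
M='python3 -m pendant'; python3 -m pendant '[[0.2,-0.2,0,0,0,0],[0.4,-0.4,0,0,0,0],[0.6,-0.6,0,0,0,0],[0.8,-0.8,0,0,0,0],[1,-1,0,0,0,0],[1,-1,0,0,0,0],[1,-1,0,0,0,0],[1,-1,0,0,0,0]]'; python3 -m pendant '[[0.2,-0.2,-0.1,0,0,0],[0.4,-0.4,-0.3,0,0,0],[0.6,-0.6,-0.5,0,0,0],[0.8,-0.8,-0.6,0,0,0],[1,-1,-0.6,0,0,0],[1,-1,-0.6,0,0,0],[1,-1,-0.6,0,0,0],[1,-1,-0.6,0,0,0]]'
python3 - <<'E'
from h import *
d=cam('wrist','pics/c1.png'); np.save('c1v.npy',d['view'])
E
```

```text
time_s: 2.35
tool_pos: [0.3745, -0.4101, 0.2224]
tool_rot: [180.0, 0.0, -0.2]
force: [-0.7, -1.2, 0.5]
grip_width: 0.0872
time_s: 3.35
tool_pos: [0.4745, -0.3106, 0.2823]
tool_rot: [180.0, 0.0, -0.2]
force: [-0.2, -0.0, -0.4]
grip_width: 0.087
```

View pics/c1.png

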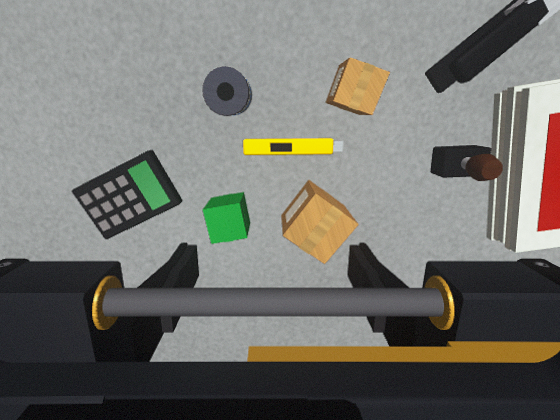

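```bash
python3 -m pendant '[[0.2,-0.2,0,0,0,0],[0.4,-0.4,0,0,0,0],[0.6,-0.6,0,0,0,0],[0.7,-0.8,0,0,0,0],[0.7,-1,0,0,0,0],[0.7,-1,0,0,0,0],[0.7,-1,0,0,0,0],[0.7,-1,0,0,0,0]]'
python3 - <<'E'
from h import *
d=cam('wrist','pics/c2.png'); np.save('c2v.npy',d['view'])
E
python3 -m pendant '[[0.1,-0.2,0,0,0,0],[0.2,-0.4,0,0,0,0],[0.35,-0.6,0,0,0,0],[0.35,-0.8,0,0,0,0],[0.35,-1,0,0,0,0],[0.35,-1,0,0,0,0],[0.35,-1,0,0,0,0],[0.35,-1,0,0,0,0]]'
python3 - <<'E'
from h import *
d=cam('wrist','pics/c3.png'); np.save('c3v.npy',d['view'])
E
```

```text
time_s: 4.4
tool_pos: [0.5453, -0.2106, 0.2826]
tool_rot: [180.0, 0.0, -0.2]
force: [0.0, -0.0, -0.3]
grip_width: 0.087
time_s: 5.45
tool_pos: [0.5807, -0.1105, 0.2825]
tool_rot: [180.0, 0.0, -0.2]
force: [0.3, 0.3, 0.1]
grip_width: 0.0869
```

View pics/c2.png

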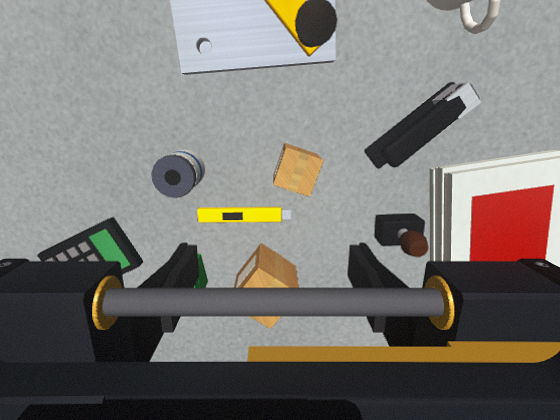

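View pics/c3.png

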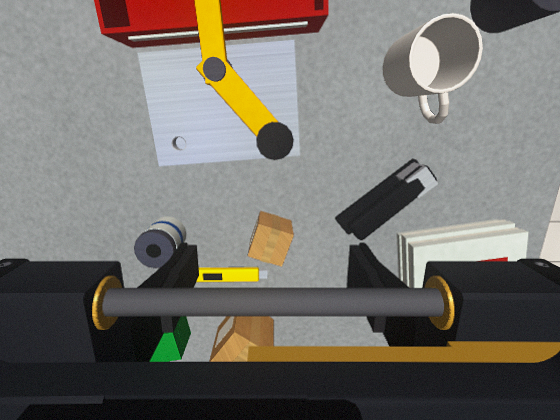

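```bash
cat >> h.py <<'E'
def old(n,like):
    d=dict(like); d['view']=np.load(n); return d
E
python3 - <<'E'
from h import *
w=cam('wrist'); a,b,c=[old(f'c{i}v.npy',w) for i in (1,2,3)]
f={i:cv2.imread(f'pics/c{i}.png')[:,:,::-1] for i in (1,2,3)}
for x,i in ((a,1),(b,2),(c,3)): x['frame']=f[i]
crop(c,130,40,330,170,4,'pics/d3.png'); crop(b,140,130,340,230,4,'pics/d2.png'); crop(a,190,50,400,170,3,'pics/d1.png'); crop(b,160,0,360,80,4,'pics/d2b.png')
E
```

```text
(no output)
```

View pics/d3.png

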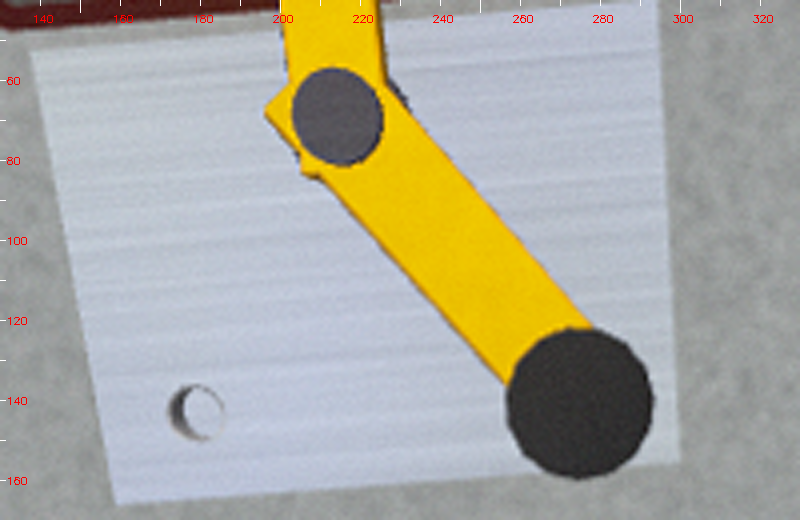

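View pics/d2.png

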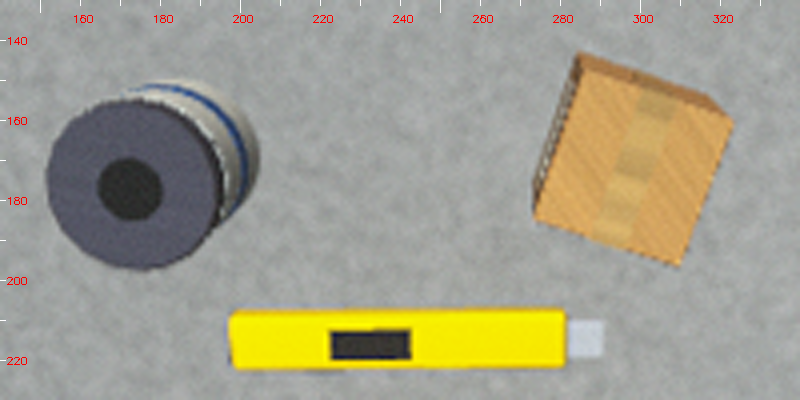

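View pics/d1.png

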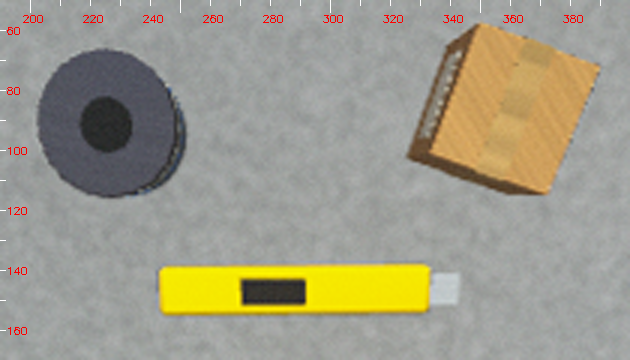

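View pics/d2b.png

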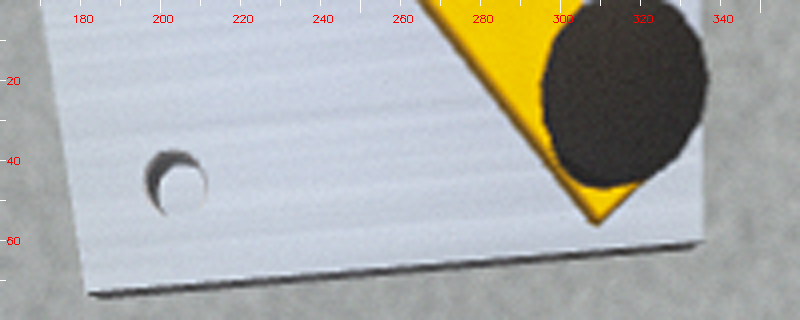

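Run:
```python
from h import *
w=cam('wrist'); a,b,c=[old(f'c{i}v.npy',w) for i in (1,2,3)]; t=cam('top'); s=cam('scene')
print('knobcap',tri((c,274.8,140.5),(b,316.5,23)),tri((c,274.8,140.5),(t,301.5,187.5)),atz(c,274.8,140.5,.144))
print('hole',tri((c,178.6,143),(b,203.3,45.5)),atz(c,178.6,143,.084),atz(b,203.3,45.5,.084))
print('pivotcap',atz(c,214.5,69,.11))
print('filter',tri((a,225.5,91),(b,173.8,176)), atz(b,173.8,176,.064))
A=[(349.3,57.7),(389.7,72),(372.3,114.7),(334,102.3)];B=[(285,147),(322.5,160),(309,196.5),(273.5,185)]
P=[tri((a,*p),(b,*q))[0] for p,q in zip(A,B)];P=np.array(P);print(P.round(4),P.mean(0))
Q=np.array([atz(b,*q,.06) for q in B]);print(Q.round(4),Q.mean(0)); e=Q[1]-Q[0];print(np.degrees(np.arctan2(e[1],e[0])))
e=Q[2]-Q[3];print(np.degrees(np.arctan2(e[1],e[0])))
# plate corners in c3
for uv in [(158.5,166),(299.5,155),(137.5,53),(294,41)]: print(atz(c,*uv,.084))
```

```text
knobcap (array([ 0.58296766, -0.055925  ,  0.13835774]), [0.43428422160857305, 0.4342842216088841]) (array([ 0.58242767, -0.05594992,  0.12926877]), [0.6686771166851622, 0.6686771166852375]) [ 0.58252209 -0.05526822  0.144     ]
hole (array([ 0.47281676, -0.0634697 ,  0.08290317]), [0.039123013735250754, 0.03912301373514847]) [ 0.47318247 -0.0633745   0.084     ] [ 0.47299894 -0.06365251  0.084     ]
pivotcap [0.52313084 0.01093651 0.11      ]
filter (array([ 0.41979566, -0.20668037,  0.05800526]), [0.4390190077431257, 0.43901900774307784]) [ 0.42211455 -0.20569492  0.064     ]
[[ 0.5607 -0.1713  0.0574]
 [ 0.607  -0.1868  0.0606]
 [ 0.5916 -0.2332  0.0616]
 [ 0.5463 -0.219   0.0577]] [ 0.57642304 -0.20258286  0.05933864]
[[ 0.5602 -0.1707  0.06  ]
 [ 0.6068 -0.1867  0.06  ]
 [ 0.5917 -0.2335  0.06  ]
 [ 0.5461 -0.2183  0.06  ]] [ 0.57618846 -0.20230352  0.06      ]
-18.932617435555404
-18.460711563903768
[ 0.44734004 -0.08972399  0.084     ]
[ 0.6114636 -0.0771325  0.084    ]
[0.43898384 0.02921151 0.084     ]
[0.60280993 0.04052176 0.084     ]
```

```bash
python3 -m pendant '[[0,-0.2,0.2,0,0,-0.1],[0,-0.4,0.4,0,0,-0.2],[0.02,-0.55,0.6,0,0,-0.3],[0.02,-0.55,0.8,0,0,-0.4],[0.02,-0.55,0.9,0,0,-0.47],[0.02,-0.55,0.9,0,0,-0.47],[0.02,-0.55,0.9,0,0,-0.47],[0.02,-0.55,0.9,0,0,-0.47]]'
python3 - <<'E'
from h import *
d=cam('wrist','pics/e1.png'); print(proj(d,[.5827,-.0556,.144]))
o=env.get_obs();print(o['tool_pos'],o['tool_rot'])
E
```

```text
time_s: 6.7
tool_pos: [0.5834, -0.0542, 0.1933]
tool_rot: [179.9, -0.0, 42.2]
force: [-0.8, -0.1, 0.7]
grip_width: 0.0872
[271.02458206 230.0584956 ]
[ 0.58333924 -0.05413581  0.19316661] [ 1.79946759e+02 -2.99674920e-02  4.22024881e+01]
```

View pics/e1.png

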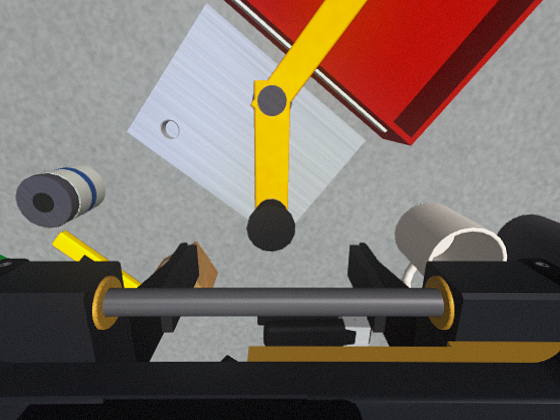

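```bash
python3 -m pendant '[[-0.01,-0.02,0.15,0,0,0],[-0.01,-0.02,0.3,0,0,0],[-0.01,-0.02,0.45,0,0,0],[-0.01,-0.02,0.6,0,0,0],[-0.01,-0.02,0.75,0,0,0],[-0.01,-0.02,0.87,0,0,0],[-0.01,-0.02,0.87,0,0,0],[-0.01,-0.02,0.87,0,0,0]]'; python3 -m pendant '[[0,0,0,0,0,0],[0,0,0,0,0,0],[0,0,0,0,0,0],[0,0,0,0,0,0],[0,0,0,0,0,0],[0,0,0,0,0,0],[0,0,0,0,0,0],[0,0,0,0,0,0]]' 0 40
python3 - <<'E'
from h import *
d=cam('wrist','pics/e2.png')
s=cam('scene');crop(s,230,190,330,265,7,'pics/e2s.png')
E
```

```text
time_s: 7.75
tool_pos: [0.5813, -0.0532, 0.1059]
tool_rot: [180.0, -0.0, 42.3]
force: [-0.4, -0.4, 0.1]
grip_width: 0.0867
time_s: 8.75
tool_pos: [0.5809, -0.0533, 0.1056]
tool_rot: [180.0, 0.0, 42.3]
force: [-0.8, -0.4, 1.5]
grip_width: 0.0336
```

View pics/e2.png

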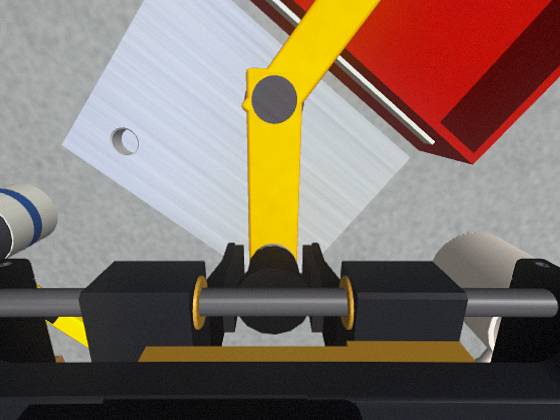

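View pics/e2s.png

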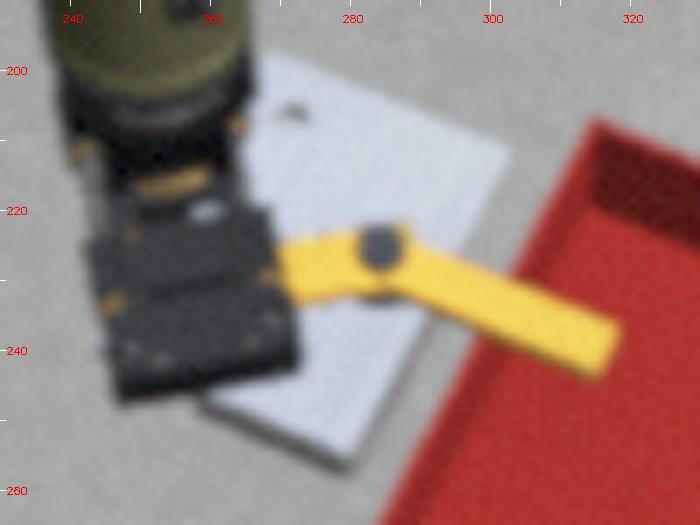

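```bash
python3 -m pendant '[[0,0,0,0,0,0],[0,0,0,0,0,0],[0,0,-0.02,0,0,0],[0,0,-0.04,0,0,0],[0,0,-0.06,0,0,0],[0,0,-0.06,0,0,0],[0,0,-0.06,0,0,0],[0,0,-0.06,0,0,0]]' 0 45
```

```text
time_s: 9.85
tool_pos: [0.5805, -0.0535, 0.1113]
tool_rot: [-180.0, 0.0, 42.2]
force: [1.4, -0.4, -7.2]
grip_width: 0.0334
```

```bash
python3 -m pendant '[[0,0,-0.02,0,0,0],[0,0,-0.04,0,0,0],[0,0,-0.06,0,0,0],[0,0,-0.08,0,0,0],[0,0,-0.1,0,0,0],[0,0,-0.12,0,0,0],[0,0,-0.12,0,0,0],[0,0,-0.12,0,0,0]]'
python3 - <<'E'
from h import *
d=cam('wrist','pics/e3.png')
E
```

```text
time_s: 10.85
tool_pos: [0.5807, -0.0533, 0.1234]
tool_rot: [-180.0, 0.0, 42.3]
force: [1.2, -0.7, -10.9]
grip_width: 0.0335
```

View pics/e3.png

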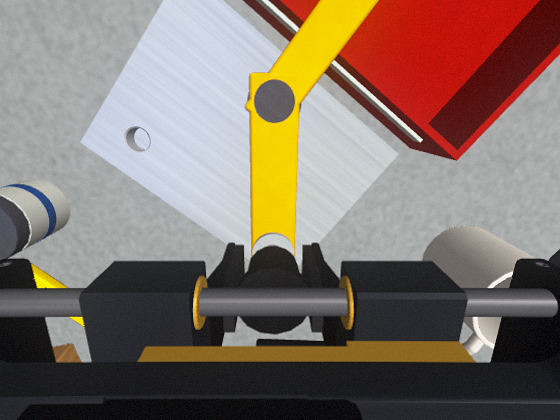

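Run:
```python
from h import *
d=cam('wrist')
for z in (.105,.112,.118):print(atz(d,274.5,101,z))
print('hole',atz(d,138,139.5,.084)); print(env.get_obs()['tool_pos'])
```

```text
[0.52229904 0.01191413 0.105     ]
[0.52240995 0.01174258 0.112     ]
[0.52250502 0.01159554 0.118     ]
hole [ 0.47362603 -0.06296475  0.084     ]
[ 0.58073178 -0.05327486  0.12336046]
```

```bash
python3 -m pendant '[[-0.077,-0.003,0,0,0,0.056],[-0.154,-0.013,0,0,0,0.111],[-0.229,-0.03,0,0,0,0.167],[-0.303,-0.053,0,0,0,0.222],[-0.374,-0.083,0,0,0,0.278],[-0.442,-0.119,0,0,0,0.333],[-0.508,-0.16,0,0,0,0.389],[-0.508,-0.16,0,0,0,0.389]]'
python3 - <<'E'
from h import *
d=cam('wrist','pics/e4.png')
E
```

```text
time_s: 11.95
tool_pos: [0.5328, -0.0749, 0.124]
tool_rot: [180.0, -0.1, 7.3]
force: [1.0, 1.0, -8.6]
grip_width: 0.0335
```

View pics/e4.png

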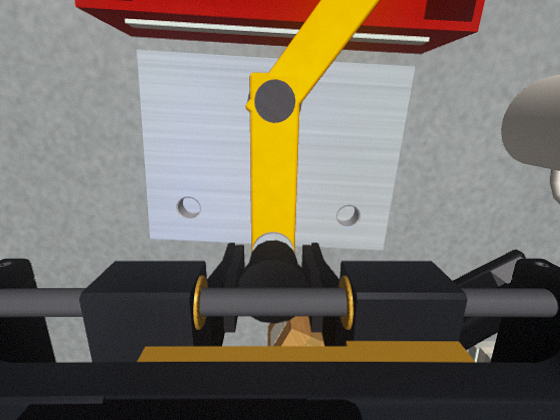

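```bash
python3 -m pendant '[[-0.077,-0.003,0,0,0,0.056],[-0.154,-0.013,0,0,0,0.111],[-0.229,-0.03,0,0,0,0.167],[-0.303,-0.053,0,0,0,0.222],[-0.374,-0.083,0,0,0,0.278],[-0.442,-0.119,0,0,0,0.333],[-0.569,-0.207,0,0,0,0.445],[-0.569,-0.207,0,0,0,0.445]]'
python3 - <<'E'
from h import *
d=cam('wrist','pics/e5.png')
t=cam('top'); crop(t,210,150,340,270,5,'pics/e5t.png')
E
```

```text
time_s: 13.0
tool_pos: [0.4746, -0.0612, 0.1242]
tool_rot: [-179.9, -0.1, -32.6]
force: [3.0, 2.1, -8.0]
grip_width: 0.033
```

View pics/e5.png

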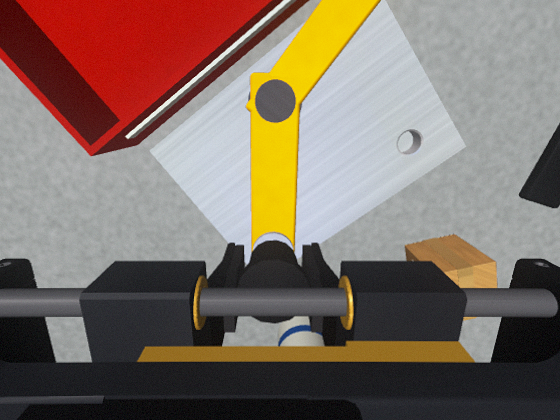

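View pics/e5t.png

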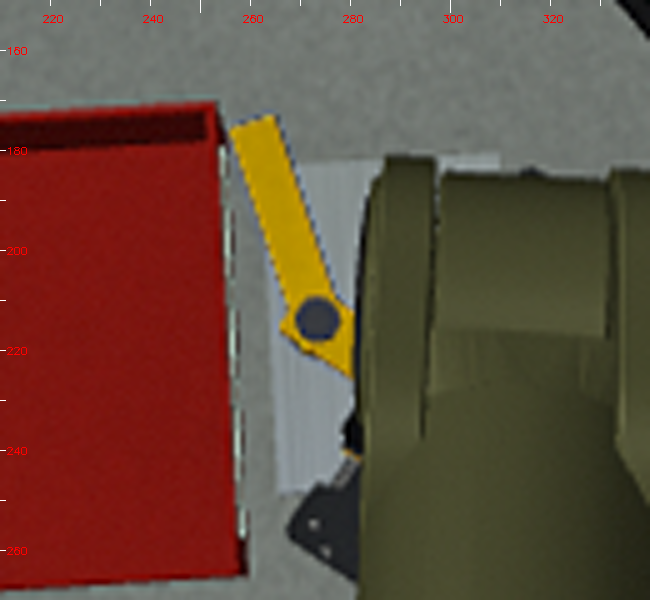

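```bash
python3 -m pendant '[[0,0,0.02,0,0,0],[0,0,0.04,0,0,0],[0,0,0.06,0,0,0],[0,0,0.08,0,0,0],[0,0,0.1,0,0,0],[0,0,0.12,0,0,0],[0,0,0.12,0,0,0],[0,0,0.12,0,0,0]]'
```

```text
time_s: 14.1
tool_pos: [0.4754, -0.062, 0.1135]
tool_rot: [-179.9, -0.2, -32.7]
force: [1.3, 3.8, 6.1]
grip_width: 0.0332
```

```bash
python3 -m pendant '[[0,0,0,0,0,0],[0,0,0,0,0,0],[0,0,0,0,0,0],[0,0,0,0,0,0],[0,0,0,0,0,0],[0,0,0,0,0,0],[0,0,0,0,0,0],[0,0,0,0,0,0]]' 70 40
python3 - <<'E'
from h import *
d=cam('wrist','pics/e6.png'); crop(d,170,200,370,350,4,'pics/e6c.png')
E
```

```text
time_s: 15.1
tool_pos: [0.4735, -0.0622, 0.1115]
tool_rot: [180.0, -0.0, -32.8]
force: [0.4, 0.0, 0.1]
grip_width: 0.0702
```

View pics/e6.png

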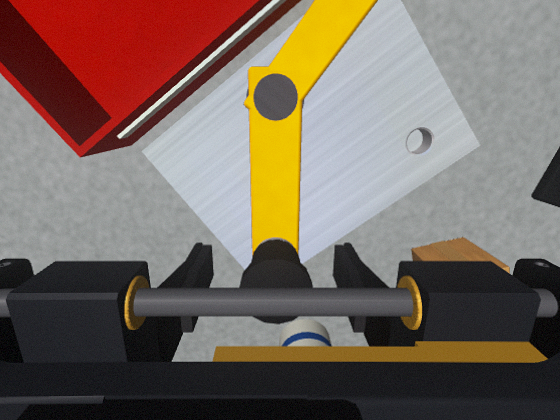

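```bash
python3 -m pendant '[[0,0,-0.15,0,0,0],[0,0,-0.3,0,0,0],[0,0,-0.45,0,0,0],[0,0,-0.6,0,0,0],[0,0,-0.75,0,0,0],[0,0,-0.82,0,0,0],[0,0,-0.82,0,0,0],[0,0,-0.82,0,0,0]]' 87
python3 - <<'E'
from h import *
d=cam('wrist','pics/e7.png'); crop(d,200,60,400,270,3,'pics/e7c.png'); print(env.get_obs()['tool_pos'])
e=dict(d); e['frame']=cv2.imread('pics/e1.png')[:,:,::-1]; crop(e,200,60,400,270,3,'pics/e1c.png')
E
```

```text
time_s: 16.15
tool_pos: [0.4731, -0.0622, 0.193]
tool_rot: [180.0, 0.1, -32.8]
force: [0.5, -0.3, 0.6]
grip_width: 0.0871
[ 0.47303656 -0.06219324  0.19287355]
```

View pics/e7c.png

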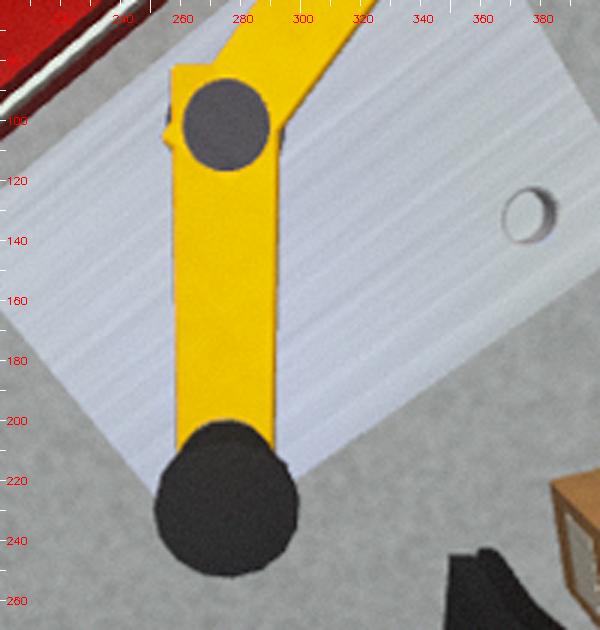

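View pics/e1c.png

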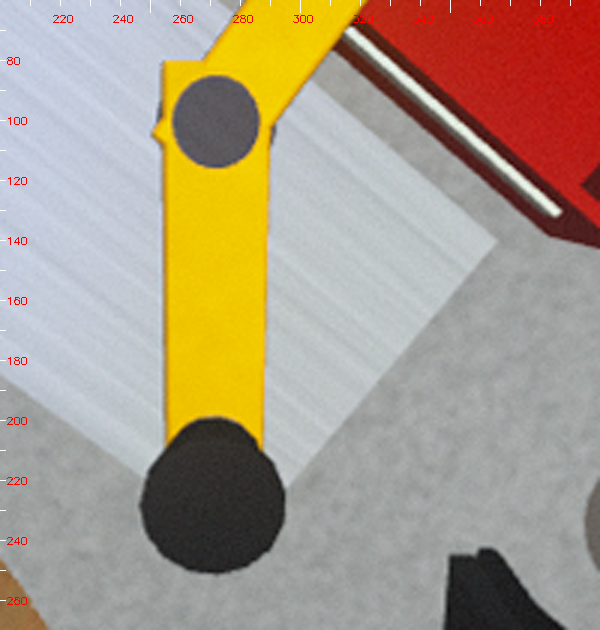

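```bash
python3 -m pendant '[[0.1,0.3,0,0,0,-0.1],[0.2,0.6,0,0,0,-0.2],[0.3,0.9,0,0,0,-0.3],[0.4,1,0,0,0,-0.364],[0.4,1,0,0,0,-0.364],[0.4,1,0,0,0,-0.364],[0.4,1,0,0,0,-0.364],[0.4,1,0,0,0,-0.364]]'
python3 - <<'E'
from h import *
d=cam('wrist','pics/f0.png'); o=env.get_obs();print(o['tool_pos'],o['tool_rot'])
print(proj(d,[.42,-.206,.064]))
E
```

```text
time_s: 17.2
tool_pos: [0.453, -0.1674, 0.1936]
tool_rot: [180.0, 0.0, -0.0]
force: [0.3, -0.7, -0.2]
grip_width: 0.087
[ 0.45301346 -0.16749849  0.19359231] [ 1.79988070e+02 -2.81693863e-03 -1.51063159e-02]
[240.29350715 235.85413693]
```

View pics/f0.png

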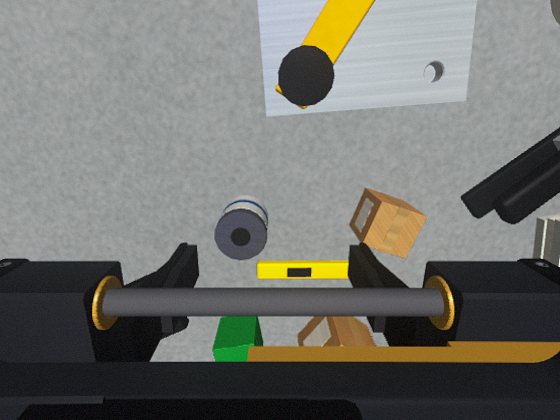

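```bash
python3 -m pendant '[[-0.16,0.2,0,0,0,0],[-0.32,0.38,0,0,0,0],[-0.32,0.38,0.2,0,0,0],[-0.32,0.38,0.4,0,0,0],[-0.32,0.38,0.6,0,0,0],[-0.32,0.38,0.8,0,0,0],[-0.32,0.38,0.95,0,0,0],[-0.32,0.38,0.95,0,0,0]]'
python3 - <<'E'
from h import *
d=cam('wrist','pics/f1.png'); o=env.get_obs();print(o['tool_pos'],o['tool_rot'])
print(proj(d,[.421,-.2045,.064]))
E
```

```text
time_s: 18.25
tool_pos: [0.4202, -0.2055, 0.0976]
tool_rot: [-179.9, 0.1, -0.0]
force: [-0.1, -0.5, 0.2]
grip_width: 0.0872
[ 0.42087541 -0.2057967   0.09847681] [-1.79982637e+02  2.29436645e-02 -3.53203779e-02]
[274.39388396 236.18726283]
```

View pics/f1.png

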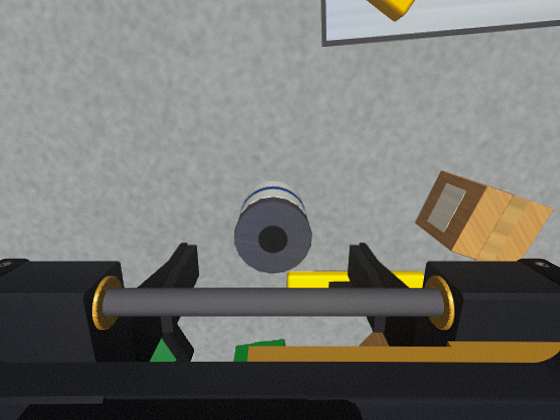

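Run:
```python
from h import *
d=cam('wrist')
for q in [(288,272),(400,272),(288,288)]: print(atz(d,*q,.012))
```

```text
[ 0.43434831 -0.26139946  0.012     ]
[ 0.53450515 -0.26122434  0.012     ]
[ 0.43459452 -0.27771746  0.012     ]
```

```bash
python3 -m pendant '[[0,0,0.15,0,0,0],[0,0,0.3,0,0,0],[0,0,0.45,0,0,0],[0,0,0.6,0,0,0],[0,0,0.7,0,0,0],[0,0,0.77,0,0,0],[0,0,0.77,0,0,0],[0,0,0.77,0,0,0]]';  python3 -m pendant '[[0,0,0,0,0,0],[0,0,0,0,0,0],[0,0,0,0,0,0],[0,0,0,0,0,0],[0,0,0,0,0,0],[0,0,0,0,0,0],[0,0,0,0,0,0],[0,0,0,0,0,0]]' 0 30; python3 -m pendant '[[0,0,-0.1,0,0,0],[0,0,-0.25,0,0,0],[0,0,-0.4,0,0,0],[0,0,-0.55,0,0,0],[0,0,-0.7,0,0,0],[0,0,-0.85,0,0,0],[0,0,-1,0,0,0],[0,0,-1,0,0,0]]'
python3 - <<'E'
from h import *
d=cam('wrist','pics/f2.png')
E
```

```text
time_s: 19.35
tool_pos: [0.4213, -0.2062, 0.0219]
tool_rot: [180.0, -0.0, -0.0]
force: [-0.2, 0.5, 0.8]
grip_width: 0.0871
time_s: 20.35
tool_pos: [0.4206, -0.206, 0.0216]
tool_rot: [180.0, 0.0, -0.0]
force: [-1.7, 0.2, 3.4]
grip_width: 0.0534
time_s: 21.35
tool_pos: [0.4219, -0.2064, 0.123]
tool_rot: [179.9, -0.1, -0.0]
force: [-0.3, 0.3, -3.1]
grip_width: 0.0534
```

View pics/f2.png

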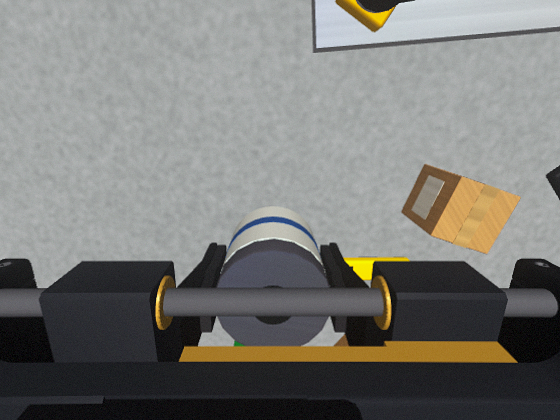

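```bash
python3 -m pendant '[[0,0,-0.2,0,0,0],[0,-0.1,-0.4,0,0,0],[0,-0.25,-0.6,0,0,0],[0,-0.4,-0.8,0,0,0],[0,-0.55,-0.8,0,0,0],[0,-0.75,-0.8,0,0,0],[0,-0.9,-0.8,0,0,0],[0,-1,-0.8,0,0,0]]';  python3 -m pendant '[[0.05,-0.15,0,0,0,0],[0.1,-0.3,0,0,0,0],[0.15,-0.5,0,0,0,0],[0.2,-0.6,0,0,0,0],[0.25,-0.7,0,0,0,0],[0.3,-0.8,0,0,0,0],[0.33,-0.9,0,0,0,0],[0.33,-1,0,0,0,0]]';  python3 -m pendant '[[0,-0.15,0,0,0,0],[0,-0.3,0,0,0,0],[0,-0.5,0,0,0,0],[0,-0.6,0,0,0,0],[0,-0.7,0,0,0,0],[0,-0.8,0,0,0,0],[0,-0.9,0,0,0,0],[0,-1,0,0,0,0]]';  python3 -m pendant '[[0,-0.15,0,0,0,0],[0,-0.3,0,0,0,0],[0,-0.45,0.1,0,0,0],[0,-0.5,0.2,0,0,0],[0,-0.5,0.3,0,0,0],[0,-0.5,0.4,0,0,0],[0,-0.5,0.5,0,0,0],[0,-0.5,0.6,0,0,0]]'
python3 - <<'E'
from h import *
d=cam('wrist','pics/f3.png');t=cam('top','pics/f3t.png');s=cam('scene','pics/f3s.png')
E
```

```text
time_s: 22.4
tool_pos: [0.4206, -0.1047, 0.2009]
tool_rot: [-180.0, 0.1, 0.0]
force: [-0.1, 0.9, -2.6]
grip_width: 0.0534
time_s: 23.4
tool_pos: [0.4542, -0.0054, 0.2015]
tool_rot: [-180.0, 0.0, -0.1]
force: [-0.8, -1.3, -2.2]
grip_width: 0.0536
time_s: 24.4
tool_pos: [0.4542, 0.0945, 0.2015]
tool_rot: [180.0, 0.0, -0.1]
force: [0.7, 0.2, -3.6]
grip_width: 0.0537
time_s: 25.4
tool_pos: [0.4542, 0.1436, 0.1408]
tool_rot: [180.0, 0.0, -0.1]
force: [-0.1, 0.0, -2.9]
grip_width: 0.0537
```

View pics/f3.png

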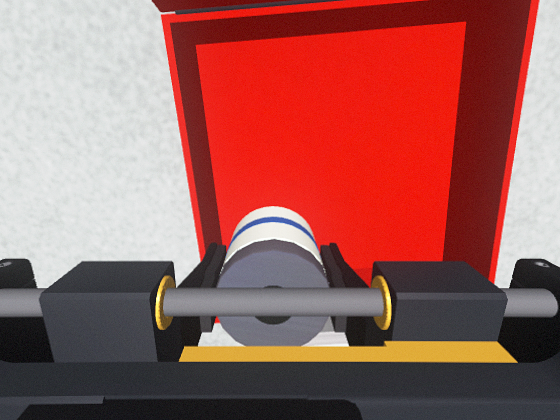

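View pics/f3s.png

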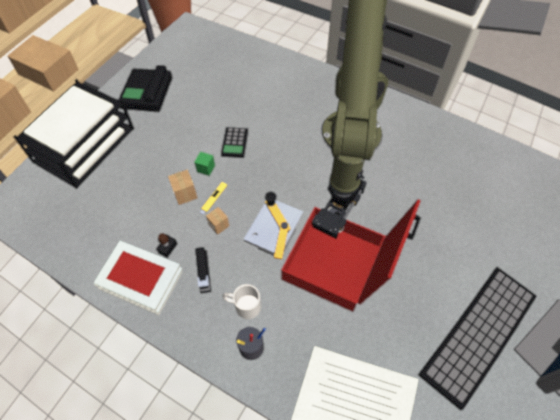

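```bash
python3 -m pendant '[[0,0,0.15,0,0,0],[0,0,0.3,0,0,0],[0,0,0.45,0,0,0],[0,0,0.6,0,0,0],[0,0,0.7,0,0,0],[0,0,0.8,0,0,0],[0,0,0.9,0,0,0],[0,0,1,0,0,0]]';  python3 -m pendant '[[0,0,0.03,0,0,0],[0,0,0.06,0,0,0],[0,0,0.09,0,0,0],[0,0,0.11,0,0,0],[0,0,0.13,0,0,0],[0,0,0.13,0,0,0],[0,0,0.13,0,0,0],[0,0,0.13,0,0,0]]'
```

```text
time_s: 26.55
tool_pos: [0.4543, 0.144, 0.041]
tool_rot: [180.0, -0.0, -0.0]
force: [1.0, -0.4, -3.1]
grip_width: 0.0534
time_s: 27.55
tool_pos: [0.4542, 0.144, 0.0286]
tool_rot: [180.0, -0.0, -0.0]
force: [0.5, 0.2, -3.1]
grip_width: 0.0536
```

```bash
python3 -m pendant '[[0,0,0.01,0,0,0],[0,0,0.02,0,0,0],[0,0,0.02,0,0,0],[0,0,0.02,0,0,0],[0,0,0.02,0,0,0],[0,0,0.02,0,0,0],[0,0,0.02,0,0,0],[0,0,0.02,0,0,0]]';  python3 -m pendant '[[0,0,0,0,0,0],[0,0,0,0,0,0],[0,0,0,0,0,0],[0,0,0,0,0,0],[0,0,0,0,0,0],[0,0,0,0,0,0],[0,0,0,0,0,0],[0,0,0,0,0,0]]' 68;  python3 -m pendant '[[0,0,-0.15,0,0,0],[0,0,-0.3,0,0,0],[0,0,-0.45,0,0,0],[0,0,-0.6,0,0,0],[0,0,-0.8,0,0,0],[0,0,-0.9,0,0,0],[0,0,-1,0,0,0],[0,0,-1,0,0,0]]'
python3 - <<'E'
from h import *
t=cam('wrist','pics/f4.png');s=cam('scene','pics/f4s.png')
E
```

```text
time_s: 28.55
tool_pos: [0.4542, 0.144, 0.0266]
tool_rot: [180.0, -0.0, -0.1]
force: [-1.5, -0.8, 0.9]
grip_width: 0.053
time_s: 29.55
tool_pos: [0.4542, 0.144, 0.0265]
tool_rot: [180.0, -0.0, -0.0]
force: [0.1, -0.2, -0.5]
grip_width: 0.0679
time_s: 30.55
tool_pos: [0.4546, 0.144, 0.1271]
tool_rot: [180.0, -0.1, -0.1]
force: [0.3, -0.9, -0.2]
grip_width: 0.0681
```

View pics/f4.png

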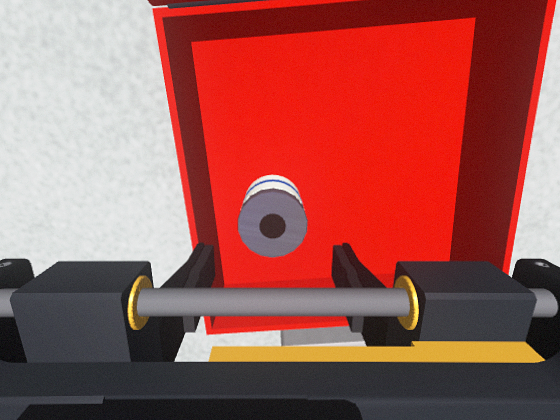

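```bash
python3 -m pendant '[[0,0,-0.2,0,0,0],[0.1,0,-0.4,0,0,0],[0.2,0.1,-0.6,0,0,0],[0.3,0.3,-0.8,0,0,0],[0.4,0.5,-0.8,0,0,0],[0.5,0.7,-0.8,0,0,0],[0.6,0.9,-0.8,0,0,0],[0.6,1,-0.8,0,0,0]]' 87;  python3 -m pendant '[[0.1,0.25,0,0,0,0],[0.2,0.5,0,0,0,0],[0.3,0.75,0,0,0,0],[0.4,1,0,0,0,0],[0.5,1,0,0,0,0],[0.6,1,0,0,0,0],[0.61,1,0,0,0,0],[0.61,1,0,0,0,0]]';  python3 -m pendant '[[0,0.25,0,0,0,0],[0,0.5,0,0,0,0.1],[0,0.75,0,0,0,0.208],[0,1,0,0,0,0.208],[0,1,0,0,0,0.208],[0,1,0,0,0,0.208],[0,1,0,0,0,0.208],[0,1,0,0,0,0.208]]'
python3 - <<'E'
from h import *
t=cam('wrist','pics/g1.png');o=env.get_obs();print(o['tool_pos'],o['tool_rot'])
crop(t,200,130,400,280,4,'pics/g1c.png')
E
```

```text
time_s: 31.65
tool_pos: [0.5142, 0.0422, 0.2055]
tool_rot: [-180.0, 0.1, -0.2]
force: [0.4, -0.2, -1.0]
grip_width: 0.0873
time_s: 32.65
tool_pos: [0.5749, -0.0549, 0.2065]
tool_rot: [-180.0, 0.0, 0.1]
force: [-0.2, -0.6, -0.3]
grip_width: 0.0871
time_s: 33.65
tool_pos: [0.5751, -0.1549, 0.2067]
tool_rot: [-180.0, -0.0, -18.7]
force: [0.6, -0.2, 0.1]
grip_width: 0.087
[ 0.57503128 -0.1551696   0.20662348] [ 1.79999611e+02 -3.91797731e-03 -1.86886440e+01]
```

View pics/g1.png

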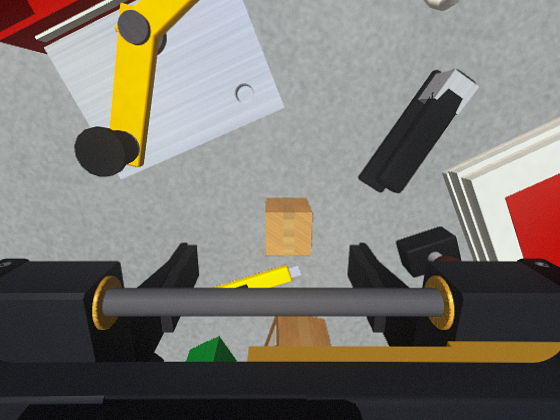

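View pics/g1c.png

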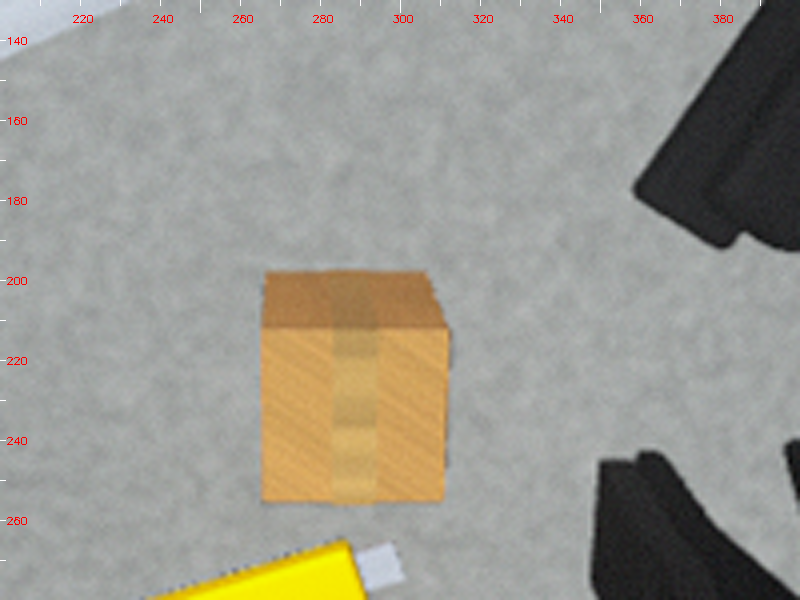

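Run:
```python
from h import *
d=cam('wrist'); o=env.get_obs(); p=atz(d,288.5,233.5,.06); print(p)
Rm=R.from_euler('xyz',o['tool_rot'],degrees=True).as_matrix(); print(Rm.T@(p-o['tool_pos']))
print(proj(d,[.5763,-.2025,.06]))
```

```text
[ 0.57721969 -0.20128065  0.06      ]
[0.01678033 0.04267665 0.14660031]
[288.02923173 234.75855521]
```

```bash
python3 -m pendant '[[0.1,0.2,0,0,0,0],[0.165,0.42,0,0,0,0],[0.165,0.42,0.2,0,0,0],[0.165,0.42,0.4,0,0,0],[0.165,0.42,0.6,0,0,0],[0.165,0.42,0.8,0,0,0],[0.165,0.42,0.95,0,0,0],[0.165,0.42,0.95,0,0,0]]'
python3 - <<'E'
from h import *
d=cam('wrist','pics/g2.png')
E
```

```text
time_s: 34.75
tool_pos: [0.5761, -0.2007, 0.1099]
tool_rot: [-180.0, 0.2, -18.7]
force: [0.7, 0.2, 0.1]
grip_width: 0.0872
```

View pics/g2.png

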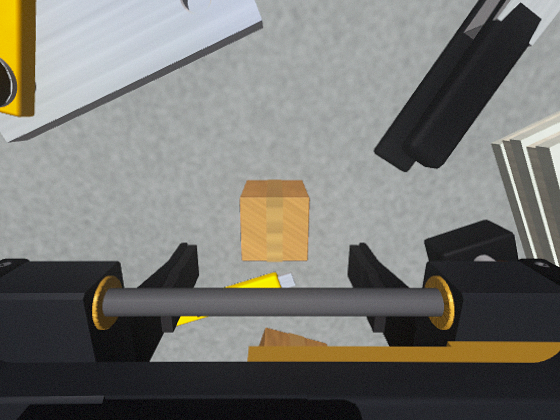

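```bash
python3 -m pendant '[[0,0,0.15,0,0,0],[0,0,0.3,0,0,0],[0,0,0.45,0,0,0],[0,0,0.6,0,0,0],[0,0,0.75,0,0,0],[0,0,0.89,0,0,0],[0,0,0.89,0,0,0],[0,0,0.89,0,0,0]]';  python3 -m pendant '[[0,0,0,0,0,0],[0,0,0,0,0,0],[0,0,0,0,0,0],[0,0,0,0,0,0],[0,0,0,0,0,0],[0,0,0,0,0,0],[0,0,0,0,0,0],[0,0,0,0,0,0]]' 0 25; python3 -m pendant '[[0,0,-0.1,0,0,0],[0,0,-0.25,0,0,0],[0,0,-0.4,0,0,0],[0,0,-0.55,0,0,0],[0,0,-0.7,0,0,0],[0,0,-0.85,0,0,0],[0,0,-1,0,0,0],[0,0,-1,0,0,0]]'
python3 - <<'E'
from h import *
d=cam('wrist','pics/g3.png')
E
```

```text
time_s: 35.8
tool_pos: [0.5774, -0.2012, 0.0229]
tool_rot: [-180.0, -0.0, -18.8]
force: [-0.4, 0.4, -0.7]
grip_width: 0.0872
time_s: 36.8
tool_pos: [0.5771, -0.2012, 0.0226]
tool_rot: [180.0, -0.0, -18.8]
force: [-0.5, 0.6, 1.8]
grip_width: 0.0496
time_s: 37.8
tool_pos: [0.5781, -0.2014, 0.1243]
tool_rot: [180.0, -0.2, -18.8]
force: [-0.6, 0.1, -2.6]
grip_width: 0.0496
```

View pics/g3.png

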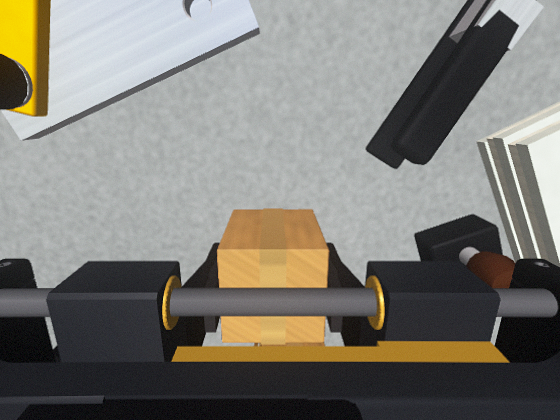

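```bash
python3 -m pendant '[[0,0,-0.2,0,0,0],[0,0,-0.4,0,0,-0.05],[-0.06,-0.2,-0.6,0,0,-0.1],[-0.13,-0.4,-0.8,0,0,-0.15],[-0.2,-0.6,-0.8,0,0,-0.209],[-0.26,-0.75,-0.8,0,0,-0.209],[-0.3,-0.9,-0.8,0,0,-0.209],[-0.32,-0.95,-0.8,0,0,-0.209]]';  python3 -m pendant '[[0,-0.15,0,0,0,0],[0,-0.3,0,0,0,0],[0,-0.5,0,0,0,0],[-0.05,-0.6,0,0,0,0],[-0.05,-0.7,0,0,0,0],[-0.1,-0.8,0,0,0,0],[-0.1,-0.9,0,0,0,0],[-0.1,-1,0,0,0,0]]';  python3 -m pendant '[[0,-0.15,0,0,0,0],[0,-0.3,0,0,0,0],[0,-0.5,0,0,0,0],[0,-0.6,0,0,0,0],[0,-0.7,0,0,0,0],[0,-0.8,0,0,0,0],[0,-0.9,0,0,0,0],[0,-1,0,0,0,0]]';  python3 -m pendant '[[0,-0.15,0,0,0,0],[0,-0.3,0,0,0,0],[0,-0.45,0.1,0,0,0],[0,-0.46,0.2,0,0,0],[0,-0.46,0.3,0,0,0],[0,-0.46,0.4,0,0,0],[0,-0.46,0.5,0,0,0],[0,-0.46,0.6,0,0,0]]'
python3 - <<'E'
from h import *
d=cam('wrist','pics/g4.png');t=cam('top','pics/g4t.png')
E
```

```text
time_s: 38.85
tool_pos: [0.5773, -0.0996, 0.2024]
tool_rot: [-180.0, 0.0, 0.1]
force: [0.6, -0.8, -1.6]
grip_width: 0.05
time_s: 39.85
tool_pos: [0.5673, -0.0005, 0.2026]
tool_rot: [180.0, -0.0, 0.0]
force: [-0.5, -0.1, -0.9]
grip_width: 0.0496
time_s: 40.85
tool_pos: [0.5672, 0.0996, 0.2025]
tool_rot: [180.0, 0.0, 0.0]
force: [-0.0, 0.6, -1.1]
grip_width: 0.0499
time_s: 41.85
tool_pos: [0.5672, 0.1447, 0.1418]
tool_rot: [180.0, 0.0, 0.0]
force: [-0.4, -0.1, -2.5]
grip_width: 0.0497
```

View pics/g4.png

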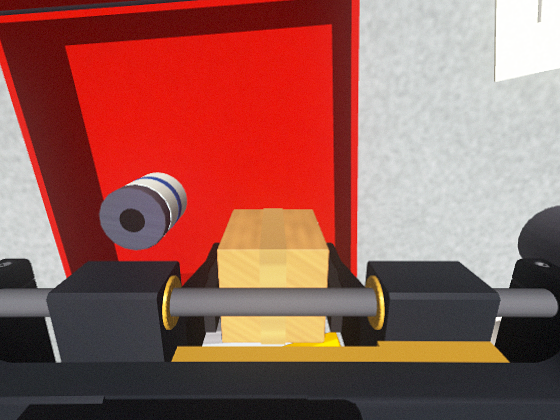

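View pics/g4t.png

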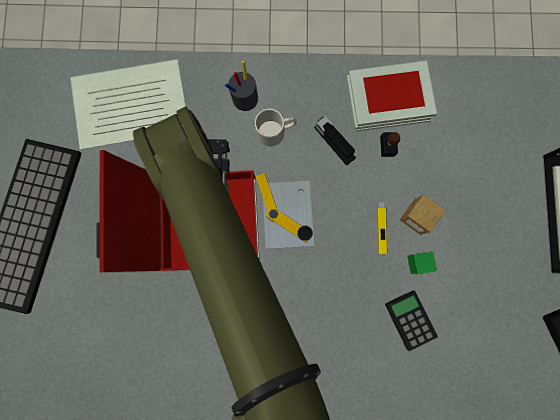

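```bash
python3 -m pendant '[[0,0,0.15,0,0,0],[0,0,0.3,0,0,0],[0,0,0.45,0,0,0],[0,0,0.6,0,0,0],[0,0,0.7,0,0,0],[0,0,0.8,0,0,0],[0,0,0.9,0,0,0],[0,0,1,0,0,0]]';  python3 -m pendant '[[0,0,0.03,0,0,0],[0,0,0.06,0,0,0],[0,0,0.09,0,0,0],[0,0,0.11,0,0,0],[0,0,0.13,0,0,0],[0,0,0.14,0,0,0],[0,0,0.14,0,0,0],[0,0,0.14,0,0,0]]'; python3 -m pendant '[[0,0,0,0,0,0],[0,0,0,0,0,0],[0,0,0,0,0,0],[0,0,0,0,0,0],[0,0,0,0,0,0],[0,0,0,0,0,0],[0,0,0,0,0,0],[0,0,0,0,0,0]]' 64;  python3 -m pendant '[[0,0,-0.15,0,0,0],[0,0,-0.3,0,0,0],[0,0,-0.45,0,0,0],[0,0,-0.6,0,0,0],[0,0,-0.8,0,0,0],[0,0,-0.9,0,0,0],[0,0,-1,0,0,0],[0,0,-1,0,0,0]]'
python3 - <<'E'
from h import *
t=cam('wrist','pics/g5.png')
E
```

```text
time_s: 42.95
tool_pos: [0.5673, 0.1451, 0.042]
tool_rot: [180.0, -0.0, 0.0]
force: [-0.0, 0.5, -2.4]
grip_width: 0.0499
time_s: 43.95
tool_pos: [0.5672, 0.1451, 0.0286]
tool_rot: [180.0, -0.0, 0.0]
force: [1.4, -0.4, -2.4]
grip_width: 0.05
time_s: 44.95
tool_pos: [0.5671, 0.1451, 0.0285]
tool_rot: [180.0, 0.0, 0.0]
force: [-0.4, -0.9, 0.3]
grip_width: 0.0638
time_s: 45.95
tool_pos: [0.5675, 0.1452, 0.1292]
tool_rot: [180.0, -0.1, 0.0]
force: [0.6, 0.2, -0.2]
grip_width: 0.0642
```

View pics/g5.png

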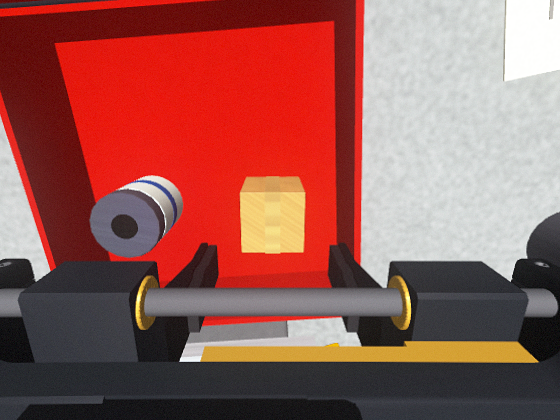

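```bash
python3 -m pendant '[[0,0,-0.2,0,0,0],[0,0,-0.4,0,0,0],[0,0,-0.6,0,0,0],[0,0,-0.8,0,0,0],[0,0,-1,0,0,0],[0,0,-1,0,0,0],[0,0,-1,0,0,0],[0,0,-1,0,0,0]]' 0 20;  python3 -m pendant '[[0,0,-0.2,0,0,0],[0,0,-0.4,0,0,0],[0,0,-0.6,0,0,0],[-0.1,0,-0.8,0,0,-0.02],[-0.2,0,-1,0,0,-0.049],[-0.3,0,-1,0,0,-0.049],[-0.3,0,-1,0,0,-0.049],[-0.3,0,-1,0,0,-0.049]]'
python3 - <<'E'
from h import *
d=cam('wrist','pics/h1.png');t=cam('top','pics/h1t.png');s=cam('scene','pics/h1s.png')
E
```

```text
time_s: 47.0
tool_pos: [0.5666, 0.1448, 0.2275]
tool_rot: [180.0, 0.1, 0.0]
force: [0.4, 0.4, -0.2]
grip_width: 0.001
time_s: 48.0
tool_pos: [0.537, 0.1446, 0.3278]
tool_rot: [180.0, 0.1, 4.4]
force: [-0.2, 0.2, -0.4]
grip_width: 0.0003
```

View pics/h1.png

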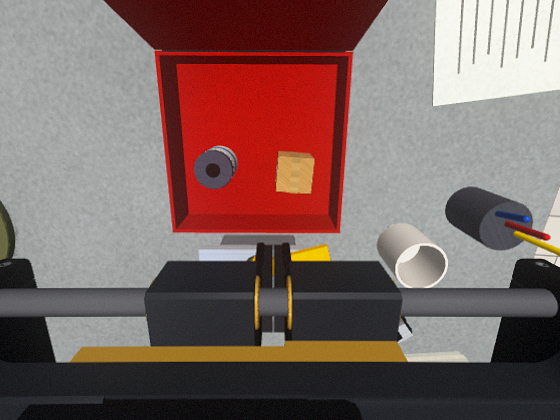

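View pics/h1s.png

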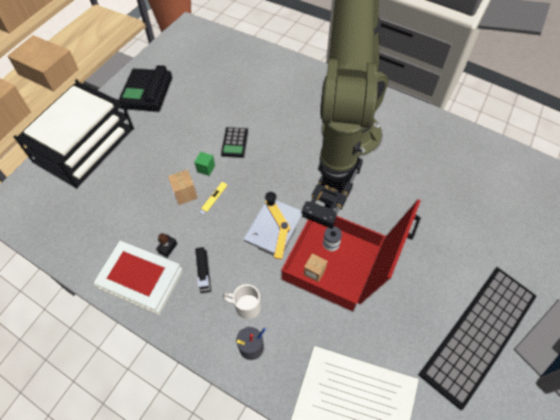

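```bash
python3 -m pendant '[[0,0,-0.15,0,0,0],[0,-0.1,-0.25,0,0,0],[0,-0.3,-0.25,0,0,0],[0,-0.5,-0.25,0,0,0],[0,-0.7,-0.25,0,0,0],[0,-0.85,-0.25,0,0,0],[0,-1,-0.25,0,0,0],[0,-1,-0.25,0,0,0]]';  python3 -m pendant '[[0,-0.2,0,0,0,0],[0,-0.4,0,0,0,0],[0,-0.6,0,0,0,0],[0,-0.8,0,0,0,0],[0,-1,0,0,0,0],[0.05,-1,0,0,0,0],[0.05,-1,0,0,0,0],[0.05,-1,0,0,0,0]]'; python3 -m pendant '[[0,-0.2,0,0,0,0],[0,-0.5,0,0,0,0],[0,-0.5,0.2,0,0,0],[0,-0.5,0.4,0,0,0],[0,-0.5,0.6,0,0,0],[0,-0.5,0.8,0,0,0],[0,-0.5,0.85,0,0,0],[0,-0.5,0.85,0,0,0]]'
python3 - <<'E'
from h import *
s=cam('scene','pics/h2s.png'); crop(s,300,130,460,310,4,'pics/h2c.png')
t=cam('top','pics/h2t.png')
E
```

```text
time_s: 49.15
tool_pos: [0.5288, 0.2464, 0.3536]
tool_rot: [-180.0, 0.0, 4.6]
force: [-0.1, -0.3, -0.3]
grip_width: 0.0001
time_s: 50.15
tool_pos: [0.5273, 0.3435, 0.3535]
tool_rot: [180.0, -0.0, 4.3]
force: [-0.3, 0.6, 0.2]
grip_width: 0.0002
time_s: 51.15
tool_pos: [0.5227, 0.3946, 0.2684]
tool_rot: [180.0, 0.0, 4.4]
force: [-0.3, 0.6, -0.2]
grip_width: 0.0007
```

View pics/h2c.png

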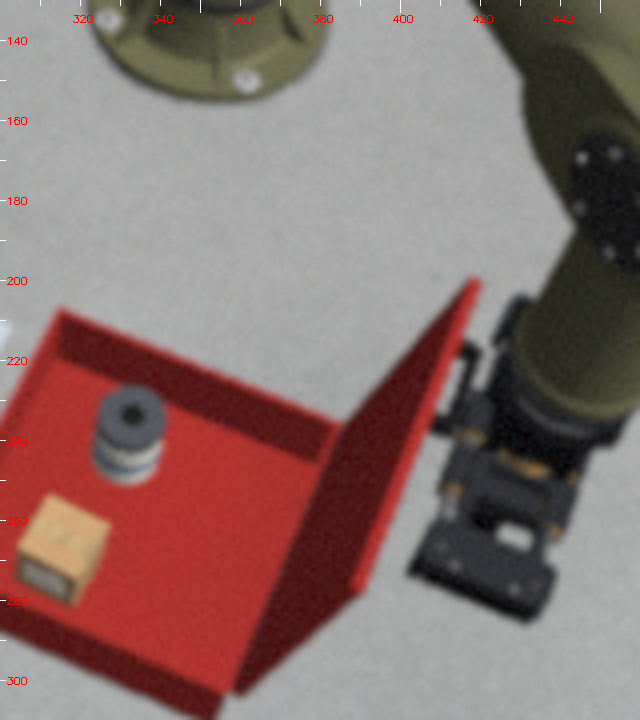

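View pics/h2t.png

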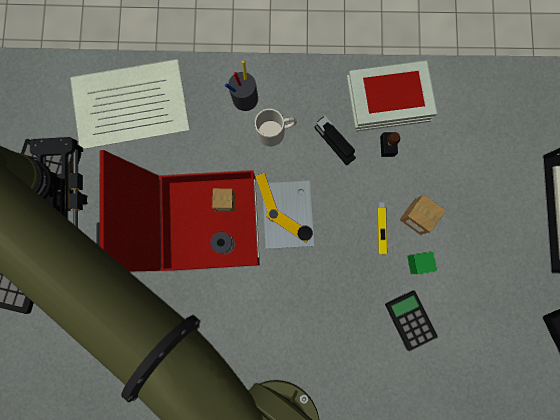

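```bash
python3 -m pendant '[[0,0.1,0,0,0,0],[0,0.2,0,0,0,0],[0,0.3,0,0,0,0],[0,0.4,0,0,0,0],[0,0.5,0,0,0,0],[0,0.6,0,0,0,0],[0,0.7,0,0,0,0],[0,0.8,0,0,0,0]]'
python3 - <<'E'
from h import *
s=cam('scene','pics/h3s.png'); crop(s,300,130,460,310,4,'pics/h3c.png')
E
```

```text
time_s: 52.25
tool_pos: [0.5288, 0.3144, 0.2685]
tool_rot: [-180.0, 0.0, 4.5]
force: [-0.6, 2.2, 3.5]
grip_width: 0.0002
```

View pics/h3c.png

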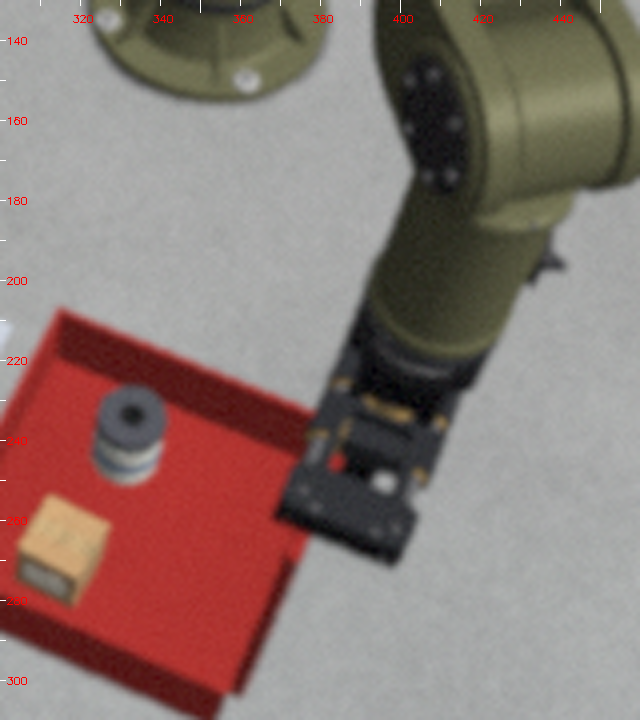

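```bash
python3 -m pendant '[[0,0.1,-0.02,0,0,0],[0,0.2,-0.03,0,0,0],[0,0.3,-0.03,0,0,0],[0,0.4,-0.02,0,0,0],[0,0.5,-0.01,0,0,0],[0,0.6,0,0,0,0],[0,0.69,0.02,0,0,0],[0,0.69,0.02,0,0,0]]'
python3 -m pendant '[[0,0.1,0.03,0,0,0],[0,0.2,0.07,0,0,0],[0,0.32,0.13,0,0,0],[0,0.4,0.18,0,0,0],[0,0.5,0.25,0,0,0],[0,0.62,0.32,0,0,0],[0,0.62,0.32,0,0,0],[0,0.62,0.32,0,0,0]]'
python3 - <<'E'
from h import *
s=cam('scene','pics/h4s.png'); crop(s,260,130,460,310,4,'pics/h4c.png')
d=cam('wrist','pics/h4.png')
E
```

```text
time_s: 53.3
tool_pos: [0.5347, 0.2442, 0.2664]
tool_rot: [179.9, 0.0, 4.3]
force: [-0.3, -0.3, 0.2]
grip_width: 0.0001
time_s: 54.3
tool_pos: [0.539, 0.184, 0.2343]
tool_rot: [180.0, 0.0, 4.4]
force: [0.1, -0.3, -0.3]
grip_width: 0.0005
```

View pics/h4c.png

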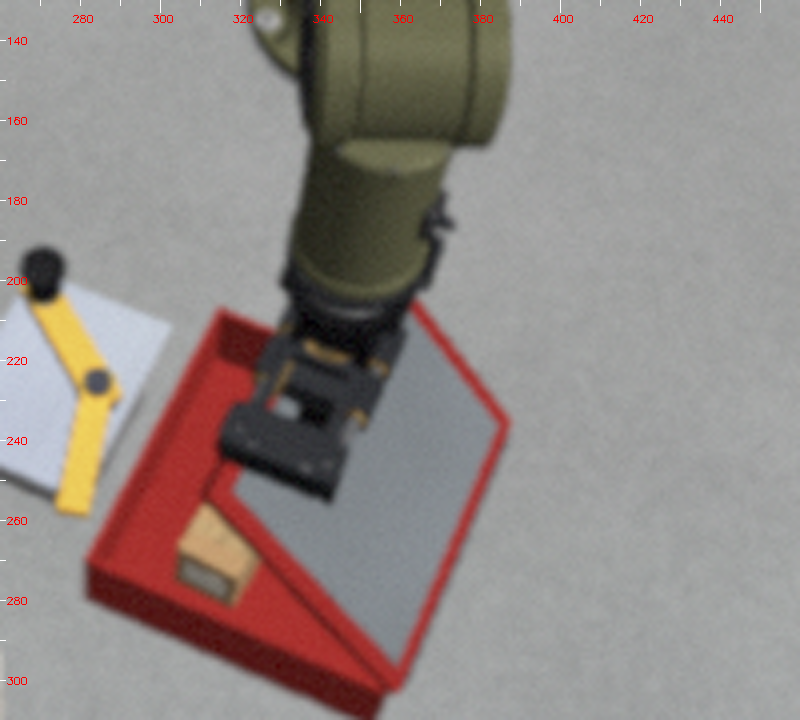

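View pics/h4.png

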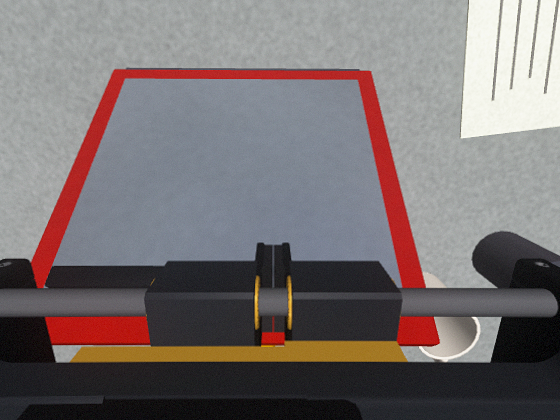

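```bash
python3 -m pendant '[[0,0.07,0.05,0,0,0],[0,0.14,0.11,0,0,0],[0,0.2,0.17,0,0,0],[0,0.26,0.23,0,0,0],[0,0.32,0.3,0,0,0],[0,0.38,0.37,0,0,0],[0,0.43,0.44,0,0,0],[0,0.47,0.51,0,0,0]]'
python3 -m pendant '[[0,0.04,0.07,0,0,0],[0,0.08,0.15,0,0,0],[0,0.12,0.23,0,0,0],[0,0.16,0.31,0,0,0],[0,0.19,0.39,0,0,0],[0,0.22,0.47,0,0,0],[0,0.25,0.55,0,0,0],[0,0.27,0.62,0,0,0]]'
python3 - <<'E'
from h import *
s=cam('scene','pics/h5s.png'); crop(s,260,130,460,310,4,'pics/h5c.png')
E
```

```text
time_s: 55.4
tool_pos: [0.5428, 0.1367, 0.1831]
tool_rot: [180.0, 0.0, 4.4]
force: [-0.2, -0.8, 0.9]
grip_width: 0.0005
time_s: 56.4
tool_pos: [0.5447, 0.1106, 0.1209]
tool_rot: [-180.0, 0.0, 4.5]
force: [-0.4, 0.7, -0.1]
grip_width: 0.0002
```

View pics/h5c.png

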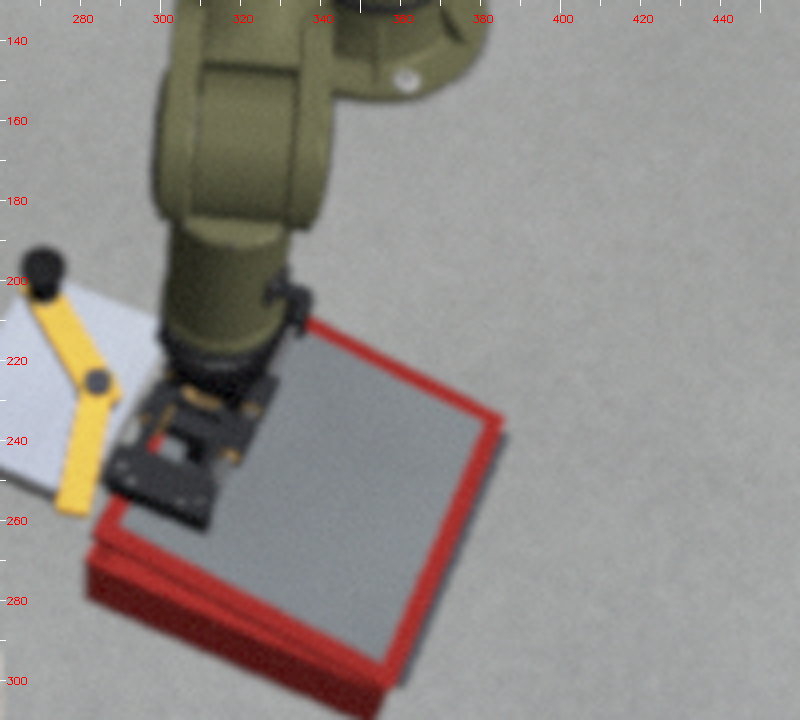

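```bash
python3 -m pendant '[[0,0.01,0.03,0,0,0],[0,0.01,0.07,0,0,0],[0,0.02,0.1,0,0,0],[0,0.02,0.13,0,0,0],[0,0.03,0.17,0,0,0],[0,0.03,0.2,0,0,0],[0,0.04,0.23,0,0,0],[0,0.04,0.26,0,0,0]]'
python3 -m pendant '[[0,0,0.015,0,0,0],[0,0,0.03,0,0,0],[0,0,0.045,0,0,0],[0,0,0.06,0,0,0],[0,0,0.075,0,0,0],[0,0,0.085,0,0,0],[0,0,0.095,0,0,0],[0,0,0.095,0,0,0]]'
```

```text
time_s: 57.45
tool_pos: [0.5452, 0.1065, 0.0953]
tool_rot: [180.0, -0.0, 4.5]
force: [0.2, 0.1, 0.8]
grip_width: 0.0004
time_s: 58.45
tool_pos: [0.545, 0.1067, 0.0859]
tool_rot: [-180.0, 0.0, 4.5]
force: [0.5, -0.5, 0.3]
grip_width: 0.0001
```

```bash
python3 -m pendant '[[0,0,0.005,0,0,0],[0,0,0.01,0,0,0],[0,0,0.015,0,0,0],[0,0,0.02,0,0,0],[0,0,0.025,0,0,0],[0,0,0.025,0,0,0],[0,0,0.025,0,0,0],[0,0,0.025,0,0,0]]'
python3 - <<'E'
from h import *
s=cam('scene','pics/h6s.png'); crop(s,260,180,420,310,5,'pics/h6c.png')
E
```

```text
time_s: 59.45
tool_pos: [0.5452, 0.1067, 0.0857]
tool_rot: [179.9, 0.0, 4.5]
force: [-5.5, -1.9, 16.0]
grip_width: 0.0007
```

View pics/h6c.png

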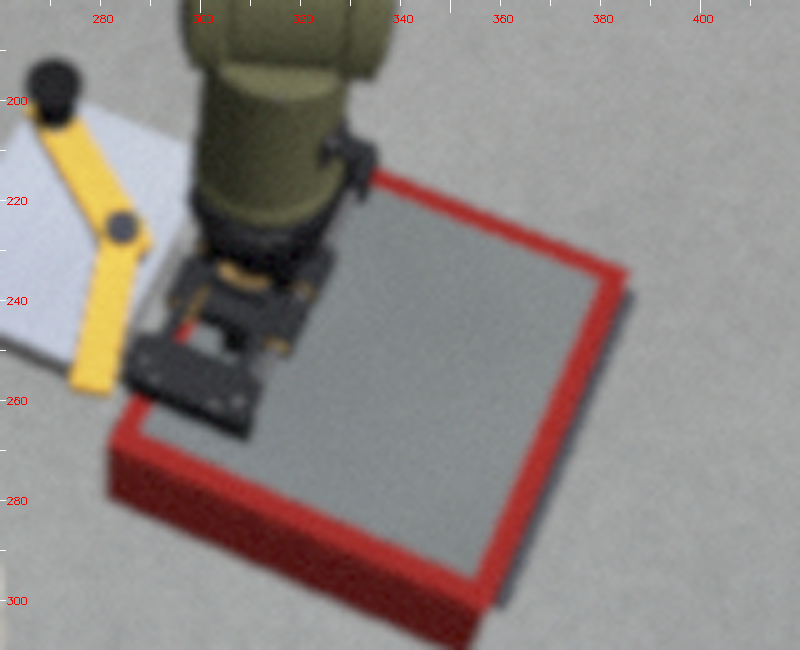

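```bash
python3 -m pendant '[[0,0,-0.2,0,0,0],[0,0,-0.4,0,0,0],[0,0,-0.6,0,0,0],[-0.1,0.1,-0.8,0,0,0],[-0.3,0.3,-1,0,0,0],[-0.5,0.5,-1,0,0,0],[-0.7,0.7,-1,0,0,0],[-0.85,0.8,-1,0,0,0]]' 87 45
python3 -m pendant '[[0,0.2,-0.05,0,0,0.1],[0,0.4,-0.1,0,0,0.2],[0,0.6,-0.1,0,0,0.3],[0,0.83,-0.1,0,0,0.413],[0,0.83,-0.1,0,0,0.413],[0,0.83,-0.1,0,0,0.413],[0,0.83,-0.1,0,0,0.413],[0,0.83,-0.1,0,0,0.413]]'
python3 - <<'E'
from h import *
s=cam('wrist','pics/k1.png'); crop(s,200,60,400,270,3,'pics/k1c.png')
s=cam('scene','pics/k1s.png')
E
```

```text
time_s: 60.5
tool_pos: [0.4661, 0.0191, 0.1845]
tool_rot: [179.9, -0.1, 4.4]
force: [-0.3, 0.3, -0.5]
grip_width: 0.0726
time_s: 61.5
tool_pos: [0.4731, -0.0617, 0.1936]
tool_rot: [180.0, -0.0, -32.6]
force: [-0.3, 0.2, -0.8]
grip_width: 0.0869
```

View pics/k1.png

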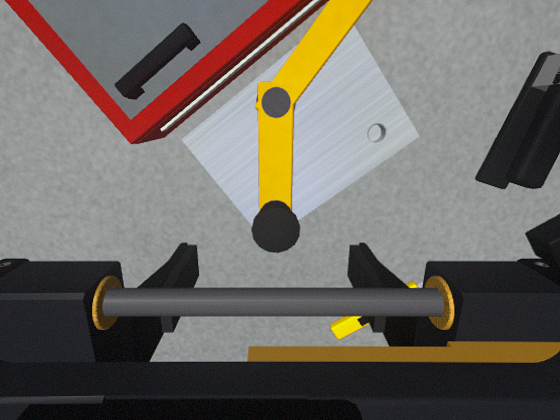

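View pics/k1s.png

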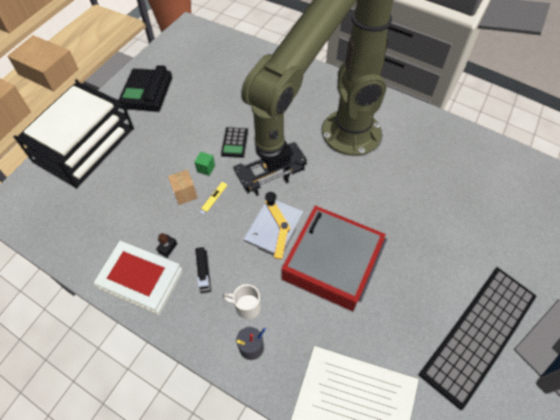

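```bash
python3 -m pendant '[[0,0,0.15,0,0,0],[0,0,0.3,0,0,0],[0,0,0.45,0,0,0],[0,0,0.6,0,0,0],[0,0,0.75,0,0,0],[0,0,0.88,0,0,0],[0,0,0.88,0,0,0],[0,0,0.88,0,0,0]]'; python3 -m pendant '[[0,0,0,0,0,0],[0,0,0,0,0,0],[0,0,0,0,0,0],[0,0,0,0,0,0],[0,0,0,0,0,0],[0,0,0,0,0,0],[0,0,0,0,0,0],[0,0,0,0,0,0]]' 0 45
python3 -m pendant '[[0,0,0,0,0,0],[0,0,-0.02,0,0,0],[0,0,-0.05,0,0,0],[0,0,-0.08,0,0,0],[0,0,-0.11,0,0,0],[0,0,-0.14,0,0,0],[0,0,-0.17,0,0,0],[0,0,-0.18,0,0,0]]'
python3 - <<'E'
from h import *
s=cam('wrist','pics/k2.png')
E
```

```text
time_s: 62.6
tool_pos: [0.4734, -0.0626, 0.1058]
tool_rot: [-180.0, -0.0, -32.7]
force: [0.1, 0.6, 0.3]
grip_width: 0.0871
time_s: 63.6
tool_pos: [0.4732, -0.0627, 0.1057]
tool_rot: [180.0, -0.0, -32.7]
force: [-0.4, -0.5, 1.1]
grip_width: 0.0333
time_s: 64.6
tool_pos: [0.4727, -0.0625, 0.1234]
tool_rot: [180.0, 0.0, -32.7]
force: [1.7, -1.1, -10.2]
grip_width: 0.0334
```

View pics/k2.png

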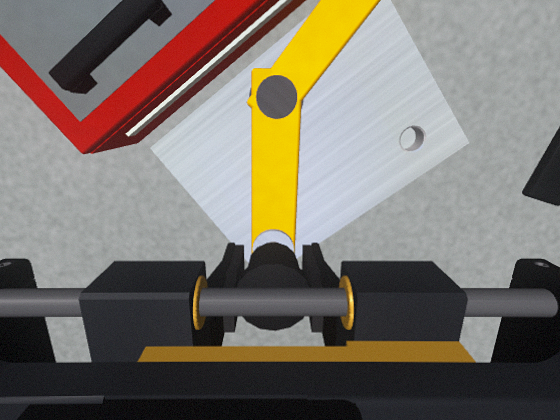

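```bash
python3 -m pendant '[[0.077,-0.003,0,0,0,-0.056],[0.154,-0.013,0,0,0,-0.111],[0.229,-0.03,0,0,0,-0.167],[0.303,-0.053,0,0,0,-0.222],[0.374,-0.083,0,0,0,-0.278],[0.442,-0.119,0,0,0,-0.333],[0.509,-0.16,0,0,0,-0.389],[0.509,-0.16,0,0,0,-0.389]]'
python3 -m pendant '[[0.077,-0.003,0,0,0,-0.056],[0.154,-0.013,0,0,0,-0.111],[0.229,-0.03,0,0,0,-0.167],[0.303,-0.053,0,0,0,-0.222],[0.374,-0.083,0,0,0,-0.278],[0.442,-0.119,0,0,0,-0.333],[0.57,-0.207,0,0,0,-0.445],[0.57,-0.207,0,0,0,-0.445]]'
python3 - <<'E'
from h import *
s=cam('wrist','pics/k3.png')
E
```

```text
time_s: 65.65
tool_pos: [0.5243, -0.0775, 0.1231]
tool_rot: [180.0, 0.1, 2.2]
force: [2.7, -2.7, -9.4]
grip_width: 0.0334
time_s: 66.65
tool_pos: [0.5816, -0.055, 0.1235]
tool_rot: [179.9, 0.0, 42.3]
force: [3.4, -3.7, -9.8]
grip_width: 0.0333
```

View pics/k3.png

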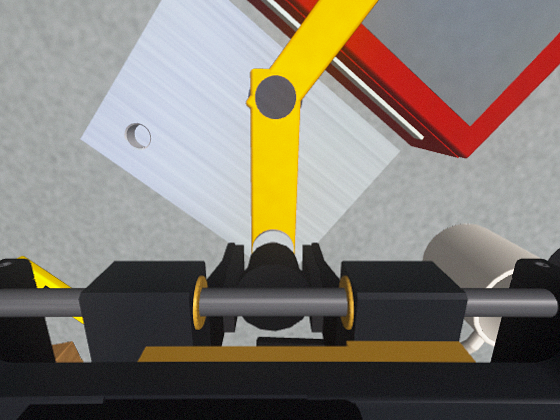

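```bash
python3 -m pendant '[[0,0,0.02,0,0,0],[0,0,0.04,0,0,0],[0,0,0.06,0,0,0],[0,0,0.08,0,0,0],[0,0,0.1,0,0,0],[0,0,0.11,0,0,0],[0,0,0.11,0,0,0],[0,0,0.11,0,0,0]]'; python3 -m pendant '[[0,0,0,0,0,0],[0,0,0,0,0,0],[0,0,0,0,0,0],[0,0,0,0,0,0],[0,0,0,0,0,0],[0,0,0,0,0,0],[0,0,0,0,0,0],[0,0,0,0,0,0]]' 75
python3 -m pendant '[[0,0,-0.15,0,0,0],[0,0,-0.3,0,0,0],[0,0,-0.45,0,0,0],[0,0,-0.6,0,0,0],[0,0,-0.75,0,0,0],[0,0,-0.8,0,0,0],[0,0,-0.8,0,0,0],[0,0,-0.8,0,0,0]]' 87
python3 - <<'E'
from h import *
d=cam('wrist','pics/k4.png'); crop(d,200,60,400,270,3,'pics/k4c.png')
E
```

```text
time_s: 67.7
tool_pos: [0.5814, -0.0553, 0.113]
tool_rot: [179.8, 0.0, 42.2]
force: [3.4, -3.3, -7.4]
grip_width: 0.0332
time_s: 68.7
tool_pos: [0.5806, -0.0536, 0.1125]
tool_rot: [-180.0, 0.0, 42.3]
force: [-0.2, -0.7, -0.3]
grip_width: 0.0751
time_s: 69.7
tool_pos: [0.5802, -0.0537, 0.1919]
tool_rot: [-180.0, 0.0, 42.3]
force: [0.3, -0.9, 0.5]
grip_width: 0.0869
```

View pics/k4c.png

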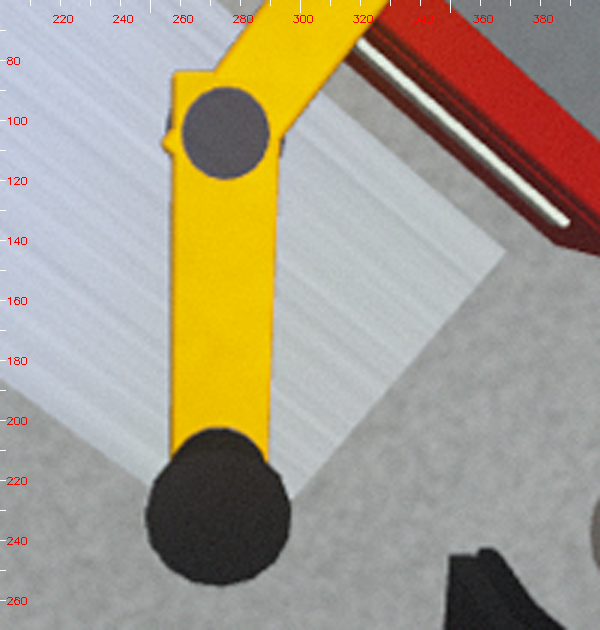

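```bash
python3 -m pendant '[[0,0.1,-0.1,0,0,0],[0,0.3,-0.3,0,0,0.1],[0.1,0.5,-0.5,0,0,0.2],[-0.1,0.7,-0.7,0,0,0.3],[-0.2,0.8,-0.8,0,0,0.4],[-0.3,0.8,-0.88,0,0,0.47],[-0.37,0.4,-0.88,0,0,0.47],[-0.37,0.4,-0.88,0,0,0.47]]'
python3 - <<'E'
from h import *
d=cam('wrist','pics/k5.png'); o=env.get_obs();print(o['tool_pos'],o['tool_rot']); crop(d,130,40,330,170,4,'pics/k5c.png')
E
```

```text
time_s: 70.75
tool_pos: [0.5794, -0.1063, 0.2815]
tool_rot: [180.0, -0.0, 0.2]
force: [0.3, -0.7, 0.3]
grip_width: 0.087
[ 0.58029843 -0.10789704  0.28140972] [ 1.79923278e+02 -5.79527131e-02  1.02858503e-01]
```

View pics/k5c.png

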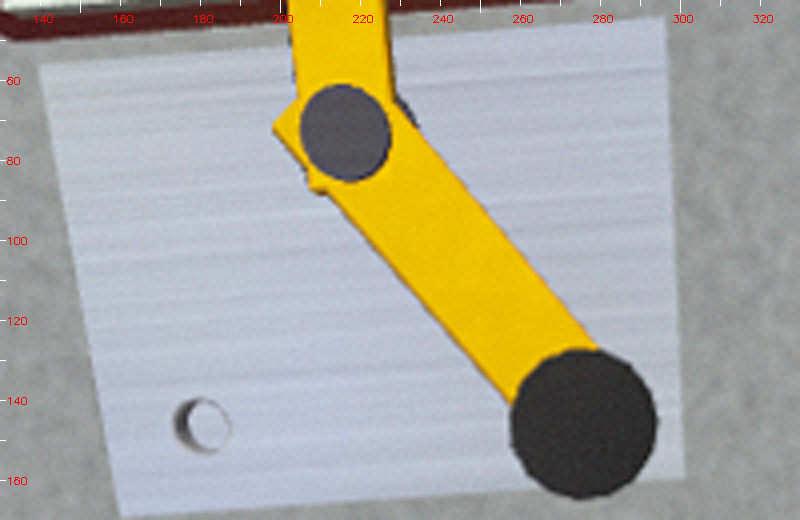

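```bash
python3 -m pendant '[[-0.2,0.2,0,0,0,0],[-0.4,0.4,0,0,0,0],[-0.6,0.6,0,0,0,0],[-0.8,0.8,0,0,0,0],[-1,1,0,0,0,0],[-1,1,0,0,0,0],[-1,1,0,0,0,0],[-1,1,0,0,0,0]]'
python3 -m pendant '[[-0.2,0.2,0,0,0,0],[-0.4,0.4,0,0,0,0],[-0.6,0.6,0,0,0,0],[-0.6,0.8,0,0,0,0],[-0.6,1,0,0,0,0],[-0.6,1,0,0,0,0],[-0.6,1,0,0,0,0],[-0.6,1,0,0,0,0]]'
python3 - <<'E'
from h import *
s=cam('scene','pics/m_s.png');t=cam('top','pics/m_t.png')
a=cv2.imread('pics/a_scene.png');b=cv2.imread('pics/m_s.png');c=cv2.imread('pics/a_top.png');e=cv2.imread('pics/m_t.png')
f=lambda i,u0,v0:cv2.resize(i[v0:v0+60,u0:u0+80],None,fx=5,fy=5,interpolation=cv2.INTER_CUBIC)
cv2.imwrite('pics/m_cmp.png',np.vstack([np.hstack([f(a,235,190),f(b,235,190)]),np.hstack([f(c,240,170),f(e,240,170)])]))
E
```

```text
time_s: 71.8
tool_pos: [0.4813, -0.2073, 0.2806]
tool_rot: [-180.0, -0.0, 0.2]
force: [-0.2, -0.5, -0.4]
grip_width: 0.0872
time_s: 72.8
tool_pos: [0.421, -0.3072, 0.2806]
tool_rot: [-180.0, -0.0, 0.1]
force: [0.0, 0.1, 0.1]
grip_width: 0.0871
```

View pics/m_cmp.png

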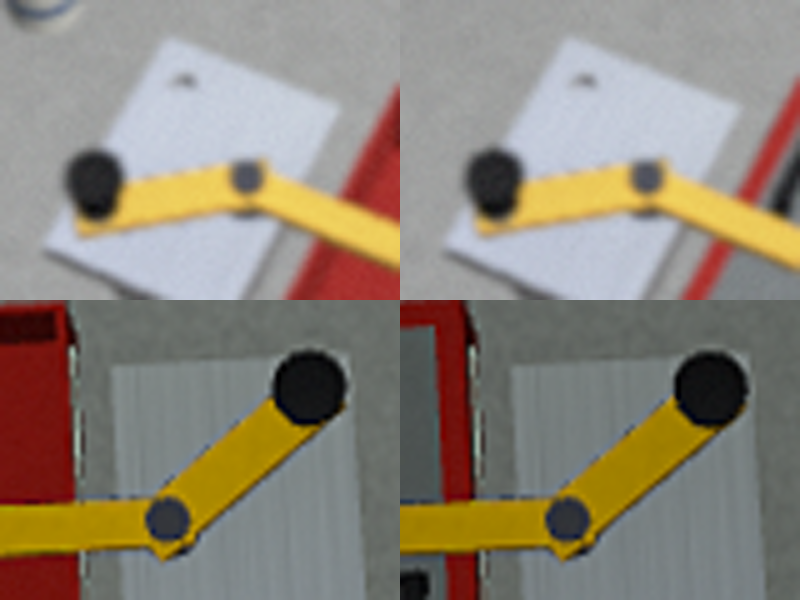

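View pics/m_t.png

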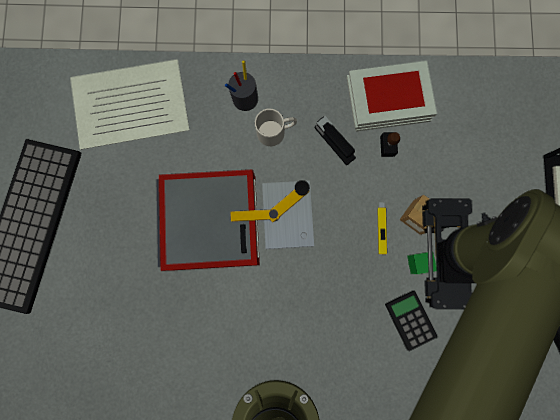

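View pics/m_s.png

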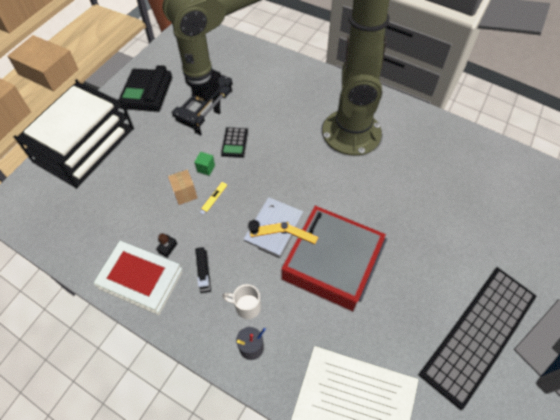

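```bash
python3 -c "
from cell import env
print(env.sign_off())"
```

```text
the job is handed in; nothing more can be done
None
```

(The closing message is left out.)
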